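# Refit the swivel cover's knob and draw the spatula out of the utensil pan

## Task

The knob has come off the swivel cover of the steel utensil pan: push it back fully home on the cover's square spindle, and then swing the cover wide open, as far as about a quarter turn from closed, so that the opening is free. Then take the long spatula by its handle, tilt it out through the opening, which is shorter than the spatula, and finish while still holding it in the gripper, still, with all of it at least 5 cm above the pan's top and touching nothing else. The knob stays on and the cover stays open; leave the other things on the counter where they are.

Things in the scene. Friction and masses are not known exactly. Their poses are not given: they have to be found in the camera images.
- pan: Steel utensil pan fixed to the counter, 280 (x) x 184 (y) x 66 mm high; origin: centre of its underside; x points roughly away from the robot. Inside: x -136 to +136, y -84 to +84 mm, floor at height 4 mm. Two cross ribs 8 mm wide, at x = -85 and +92 mm, reach height 14 mm; the spatula lies on them. A flat deck, heights 62 to 66 mm, closes the top but for the opening.
- opening (a point): Centre of the rectangular opening in the pan's deck, at the deck's top face (66 mm above the counter), axes as the pan's: the opening is 134 mm long (x) and 120 mm wide (y), so in the pan's frame x -22 to +112, y -60 to +60 mm.
- cover (a joint): Angle (rad) of the swivel cover about the vertical spindle at pan x -46, y +74 mm. 0: closed over the opening; grows counter-clockwise from above, stop at 1.75; starts ajar at 0.1 to 0.4. From 1.45 the opening is free. Cover: 3 mm plate, top 71 mm above the counter; open, it sticks out over the pan's +y side, 165 mm from the spindle. Stays where left (friction 0.06 N m).
- spindle (a point): Foot of the cover's square spindle, on its axis, 76 mm above the counter, turning with the cover. From here a steel shaft 16 x 16 mm rises 22 mm (z up), its top 5 mm tapering, flats facing this frame's x and y axes. The knob's underside sits on the 30 mm round shoulder here when fully home; the cover plate is 5 mm lower. Knob fits in any quarter turn, 8 degrees of play.
- knob_center (a point): Centre (half-way up) of the loose black knob, a block 28 (x) x 46 (y) x 30 mm (z) standing on the counter, bore down; z up. Grip it across its 28 mm width (along its x axis).
- knob_bore (a point): Centre of the knob's underside, the mouth of its square bore: 18 x 18 mm, 25 mm deep, sides along the knob's x and y axes, mouth chamfered. Meets spindle when fully home.
- spatula_grip (a point): Centre of the spatula's black handle, the place to grip it. The handle is 110 (x) x 22 (y) x 20 mm (z), the spatula's x axis points from blade to handle. It lies flat in the pan, along the pan's x axis within 6 degrees, handle away from the robot below the opening, blade under the deck. Whole length 228 mm, mass about 0.09 kg.
- spatula_blade_end (a point): Middle of the blade's free edge, 173 mm from the grip point along -x and 8 mm lower. Blade 66 x 50 x 4 mm steel, joined to the handle by a 9 mm wide, 6 mm thick shank.
- spatula_handle_end (a point): Middle of the handle's end face, 55 mm from the grip point along +x.
- mug_center (a point): Bystander: centre of a white mug, 76 mm across, 85 mm tall, with a handle.
- jar_lid: Bystander: loose round metal lid, 62 mm across, 14 mm high; origin under its centre.
- jar: Bystander: closed jar, 72 mm across, 95 mm tall; origin under its centre.
- sponge_dish: Bystander: low white dish 120 x 80 x 30 mm; origin under its centre.
- spoon: Bystander: spoon lying beyond the pan.
- cups: Bystander: upturned stack of paper cups, 84 mm across, 98 mm tall; origin under its centre.
Mind the look-alikes: they are no part of the job. There is more than one size of the part that bears knob_center; the job needs the larger. Leave any purple look-alike of the part that bears spatula_grip alone.

How it is judged:
By the outcome, as a careful person would: the job done as asked, in the order asked, and still so for the second after the job is handed in, while the arm keeps its last pose, push and grip.
It also fails if it takes over 54 s, if anything falls off the work surface, if the arm or the gripper's body presses on something with over 40 N, if the wrist force passes 120 N, or if a joint passes its speed limit or range.

## Robot

A 6-joint arm with a two-finger parallel gripper is mounted at the origin on the work surface. World frame = base frame: x ahead of the robot, y to its left, z up, the work surface at z = 0. Lengths are in m, angles in rad, forces in N, time in s.
With the tool pointing down it reaches from about 0.325 to 0.85 m from the base axis. Payload 4.4 kg.
Tool frame: the origin (TCP) lies at the very end of the fingers, on their centre line; the grasp point (between the pads) lies 19 mm behind it; z points along the fingers, y is the direction in which the jaws open and shut (so a half turn about z gives the same grasp; the last joint's range is limited). The gripper opens to 94 mm and grips with 3 to 60 N. Pads are 16 mm wide; open, the fingers measure 119 mm over their backs; the gripper's body (75 mm by 177 mm) begins 78 mm behind the grasp point.
Start: joints at [-1.321, 0.207, 1.542, -0, 1.393, -0.15], TCP at [0.224, -0.529, 0.205] pointing down, gripper open.
Joint ranges: [-2.73, 2.73], [-0.86, 2.22], [0.23, 2.46], [-1.11, 4.25], [0.08, 2.63], [-2.82, 2.82]. Speed limits (rad/s): [2.79, 2.79, 3.14, 3.14, 3.14, 3.14].

## Interface

Orientations are given as a rotation vector (axis times angle).
In Python, from bench import arm gives the robot as it stands.
- The arm moves only by the tool arm_command, never from a script. Its argument "deltas" is a list of rows, each an object with "travel": the shift along the world's x, y, z normalised to -1 to 1, where 1 is 0.06 m, a list of three; "angular": the turn, a rotation vector about the world's x, y, z normalised to -1 to 1, where 1 is 0.15 rad, a list of three. A call has 1 to 10 rows; each row shifts and turns the commanded pose from where the row before left it; what a row does not reach is not made up. A row lasts 1/8 s, in which the tool goes at most 62.5 mm and 10.7 degrees, less where a joint would pass 70% of its speed; a pose out of reach is approached as far as the arm can. A call with a number of a shift or a turn outside -1 to 1 is refused whole. A call with a gripper value outside its range is refused whole. "fingers" is the gripper command: -1 is shut, 1 is fully open, values between are in proportion, set as the call begins (left out, the last holds). The fingers move at their own pace and stop on an object; "newtons" is the grip in N (left out, the last holds). Time passes only in rows, so rows that do not move let the fingers close. It gives the time, the measured TCP pose, the force and the opening at its end, in the units of the state.
- arm.read_state(): the state, without advancing time (a new reading comes with each control period).
- arm.read_camera(name): name is "scene" or "side" or "wrist"; returns a dict with "img" (400x640x3 uint8, red, green, blue), "K" (3x3 intrinsics, pixels), "rvec" (rotation vector, rad) and "tvec" (3), from world to camera coordinates, as OpenCV has them. Camera axes: x right, y down, z forward; pixel columns grow to the right and rows downward; lengths in m; the calibration is good to about 2 mm. The wrist camera is an equidistant fisheye: a pixel r from the principal point sees the ray r / f radians off the axis. A picture is of the moment at which its call begins. There is no depth.
- arm.job_done(): hands the job in, once; it reports no verdict.
The state is a dict: "clock": time; "joint_pos": joint angles; "qd": joint speeds; "joint_efforts": joint torques, N m; "tcp_pos": TCP position; "tool_rot": TCP orientation; "contact_force": force on the tool from outside, world axes, zero at the start; "wrist_torque": the same for the moment, N m; "width": finger opening in m.
Only numpy, scipy, OpenCV 4.12 (cv2) and the standard library are available. Lean on these libraries where they do the work, as an engineer would, in place of code of your own. Each camera call takes 0.05 s, during which the arm holds its last target.

## Working session

There is one attempt and no reset: what is moved stays moved. The work goes in short steps, Python scripts to look and compute and a tool call to move; the robot and the scene stay as the last step left them, time stands still between calls to the robot, and variables do not carry over. Pictures are saved under pics/ and viewed, and the job is handed in when it is done.

Besides the shell and the picture viewer there is one more tool, called after "Request:" as a command line: name --argument value ..., lists and objects as JSON in quotes. arm_command: Moves the arm, as the interface text tells. Scaled input: -1 to 1 covers 0.06 m each way for a shift and 0.15 rad each way for a turn. Its arguments: {"type":"object","properties":{"deltas":{"type":"array","items":{"type":"object","properties":{"travel":{"type":"array","items":{"type":"number","minimum":-1,"maximum":1}},"angular":{"type":"array","items":{"type":"number","minimum":-1,"maximum":1}}}}},"fingers":{"type":"number"},"newtons":{"type":"number"}},"required":["deltas"]}

```bash
ls; mkdir -p pics; python3 - <<'E'
from bench import arm
import cv2
for n in ("scene","side","wrist"):
    c=arm.read_camera(n); cv2.imwrite(f"pics/{n}0.png",c["img"][:,:,::-1]); print(n,c["K"].tolist(),c["rvec"],c["tvec"])
print(arm.read_state())
E
```

```text
pics
scene [[484.9906863192807, 0.0, 327.8758521749483], [0.0, 484.9906863192807, 197.09653777927588], [0.0, 0.0, 1.0]] [ 2.2996666   0.61256204 -0.26808367] [-0.4282     -0.0831605   1.50998413]
side [[440.40612363385634, 0.0, 316.7916151585248], [0.0, 440.40612363385634, 193.49463861627066], [0.0, 0.0, 1.0]] [ 0.2370182  -2.68218201  1.44651049] [0.47861931 0.08491018 1.25718717]
wrist [[309.70691628693146, 0.0, 314.63219950826016], [0.0, 309.70691628693146, 199.26992051930534], [0.0, 0.0, 1.0]] [-2.42125022  1.60303934  0.22423957] [-0.57418463 -0.02729312  0.39125776]
{'clock': 0.15, 'joint_pos': array([-1.32050853e+00,  2.07268995e-01,  1.54261489e+00,  2.48368218e-05,
        1.39352244e+00, -1.50456925e-01]), 'qd': array([-2.36034811e-04, -2.96852184e-03, -3.13322963e-03,  6.52226123e-05,
       -2.00007681e-03, -3.16097883e-03]), 'joint_efforts': array([ 3.56470309e-04, -3.71310353e+01, -2.81811690e+01,  6.99644024e-02,
        3.27026728e-02, -9.36994729e-05]), 'tcp_pos': array([ 0.22417164, -0.52881492,  0.20453733]), 'tool_rot': array([-3.07696236e+00, -6.24917000e-01,  1.03737021e-04]), 'contact_force': array([-0.47389879,  0.27086452, -0.31147617]), 'wrist_torque': array([-0.03104261,  0.00775642, -0.01542562]), 'width': 0.09376253330793058}
```

View pics/scene0.png

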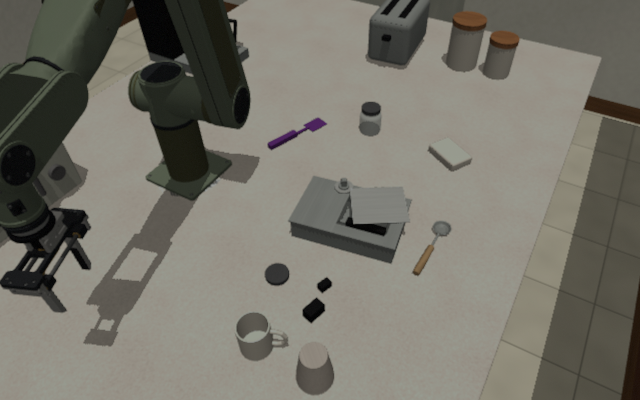

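View pics/side0.png

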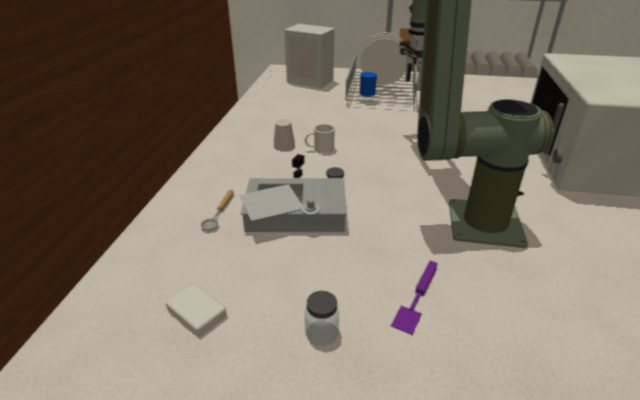

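View pics/wrist0.png

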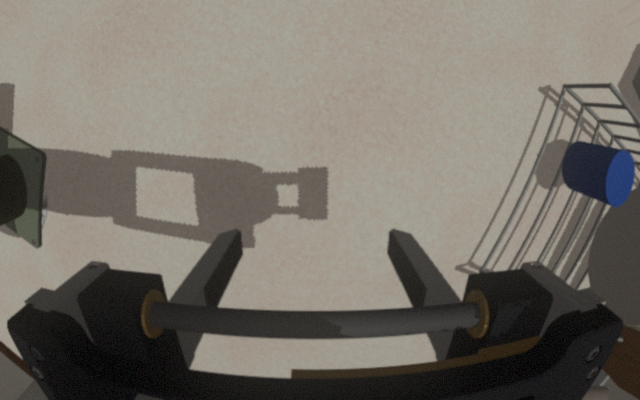

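The scene view shows two black blocks, at (324,284) and (314,310). The pan is around (350,217), with the spindle at (344,185). The black handle shows in the opening at (366,226), and the purple look-alike at (297,133) is not part of the job. Next I'll enlarge the crops.

```bash
cat > h.py <<'E'
import numpy as np, cv2
from bench import arm
def ray(c,uv,fish=False):
    K=np.array(c["K"]);R=cv2.Rodrigues(np.array(c["rvec"],float))[0];t=np.array(c["tvec"],float)
    x=(uv[0]-K[0,2])/K[0,0];y=(uv[1]-K[1,2])/K[1,1]
    if fish:
        r=np.hypot(x,y);s=np.sin(r)/r if r>1e-9 else 1;d=np.array([x*s,y*s,np.cos(r)])
    else: d=np.array([x,y,1.])
    d=R.T@d; return -R.T@t, d/np.linalg.norm(d)
def plane(c,uv,z,fish=False):
    o,d=ray(c,uv,fish); return o+d*(z-o[2])/d[2]
def tri(r1,r2):
    (o1,d1),(o2,d2)=r1,r2
    A=np.stack([d1,-d2],1);s=np.linalg.lstsq(A,o2-o1,rcond=None)[0]
    p,q=o1+s[0]*d1,o2+s[1]*d2
    return (p+q)/2,np.linalg.norm(p-q)
def proj(c,P,fish=False):
    K=np.array(c["K"]);R=cv2.Rodrigues(np.array(c["rvec"],float))[0];p=R@np.array(P)+np.array(c["tvec"])
    if fish:
        r=np.hypot(p[0],p[1]);th=np.arctan2(r,p[2]);return K[0,0]*p[0]/r*th+K[0,2],K[1,1]*p[1]/r*th+K[1,2]
    return K[0,0]*p[0]/p[2]+K[0,2],K[1,1]*p[1]/p[2]+K[1,2]
def crop(c,x0,y0,w,h,s,name):
    im=np.array(c["img"])[y0:y0+h,x0:x0+w,::-1]
    cv2.imwrite(name,cv2.resize(im,None,fx=s,fy=s,interpolation=cv2.INTER_CUBIC))
E
python3 - <<'E'
from h import *
import pickle
s=arm.read_camera("scene");d=arm.read_camera("side")
pickle.dump((s,d),open("c0.pkl","wb"))
crop(s,260,165,160,170,5,"pics/k_a.png") if 0 else crop(s,280,165,140,100,5,"pics/pan_s.png")
crop(s,260,255,100,75,7,"pics/knob_s.png")
crop(d,230,145,130,95,6,"pics/pan_d.png")
for n,uv in(("small",(324,285)),("big",(314,310)),("lid",(277,274)),("mug",(254,336))):print(n,plane(s,uv,0.015))
for n,uv,z in(("pan c",(351,217),.066),("sp",(344,181),.098)):print(n,plane(s,uv,z))
E
```

```text
small [ 0.58264737 -0.16934509  0.015     ]
big [ 0.59767116 -0.24123804  0.015     ]
lid [ 0.46391567 -0.19920886  0.015     ]
mug [ 0.51484088 -0.36552016  0.015     ]
pan c [0.55487901 0.01983063 0.066     ]
sp [0.48860563 0.10149694 0.098     ]
```

View pics/pan_s.png

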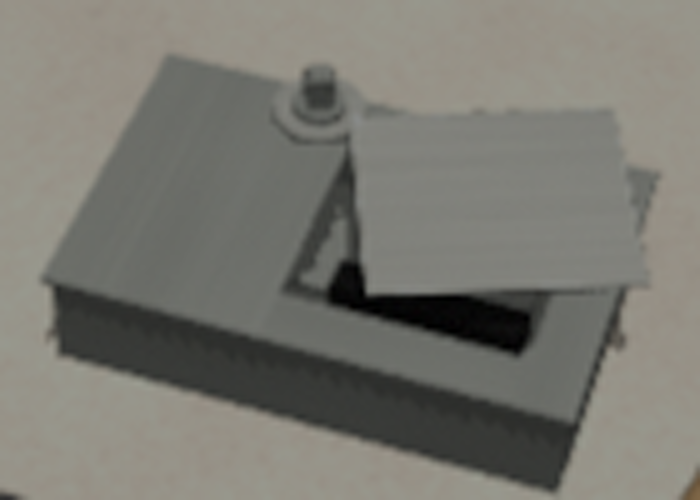

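View pics/knob_s.png

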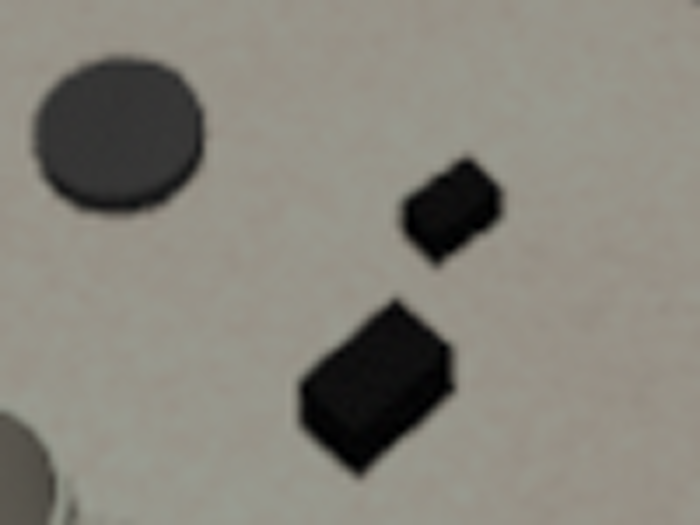

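View pics/pan_d.png

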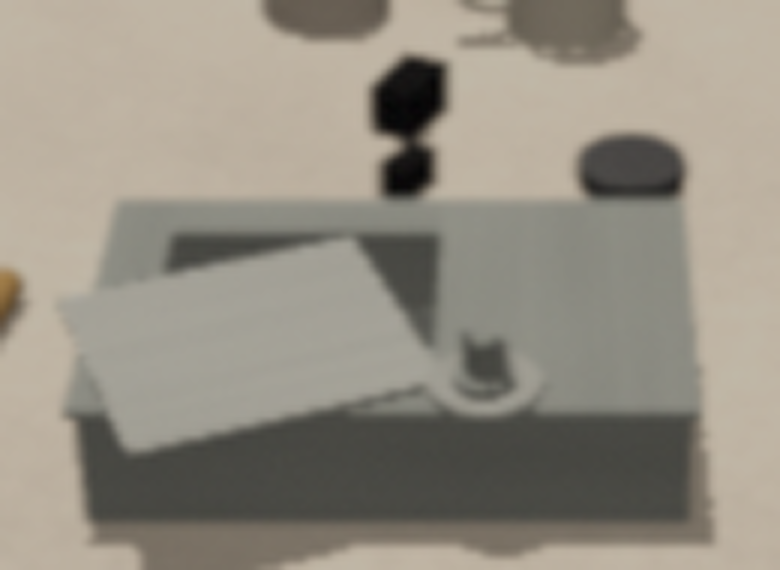

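The larger block, with pixel centre (314,310), is the knob. The one at (324,284) is clearly smaller, so it is the look-alike. Now to measure coarse poses.

```bash
python3 - <<'E'
from h import *
import pickle
s,d=pickle.load(open("c0.pkl","rb"))
f=lambda x,y:((x+.5)/5+280-.5,(y+.5)/5+165-.5)
C=np.array([plane(s,f(*p),.066) for p in((168,55),(658,175),(577,422),(42,282))])
print(C.round(4),"centre",C.mean(0).round(4),[np.linalg.norm(C[i]-C[i-1]).round(4) for i in range(4)])
for a,b in((0,1),(3,2)):v=C[b]-C[a];print(np.degrees(np.arctan2(v[1],v[0])))
g=lambda x,y:((x+.5)/6+230-.5,(y+.5)/6+145-.5)
D=np.array([plane(d,g(*p),.066) for p in((697,414),(66,414),(118,200),(683,200))])
print(D.round(4),"centre",D.mean(0).round(4),[np.linalg.norm(D[i]-D[i-1]).round(4) for i in range(4)])
for a,b in((0,1),(3,2)):v=D[b]-D[a];print(np.degrees(np.arctan2(v[1],v[0])))
print("spindle top",tri(ray(s,f(318,70)),ray(d,g(484,340))))
cv=[plane(s,f(*p),.071) for p in((350,112),(612,108),(650,285),(367,296))];print(np.round(cv,4))
cv=[plane(d,g(*p),.071) for p in((435,358),(350,236),(58,303),(128,453))];print(np.round(cv,4))
k=lambda x,y:((x+.5)/7+260-.5,(y+.5)/7+255-.5)
T=np.array([plane(s,k(*p),.03) for p in((395,298),(452,352),(356,434),(300,383))])
print(T.round(4),T.mean(0),[np.linalg.norm(T[i]-T[i-1]).round(4) for i in range(4)])
v=T[0]-T[3];print("long axis",np.degrees(np.arctan2(v[1],v[0])))
st=arm.read_state();print(st["tcp_pos"],cv2.Rodrigues(st["tool_rot"])[0].round(3))
E
```

```text
[[ 0.385   0.1076  0.066 ]
 [ 0.667   0.1564  0.066 ]
 [ 0.6999 -0.0208  0.066 ]
 [ 0.4182 -0.0736  0.066 ]] centre [0.5425 0.0424 0.066 ] [np.float64(0.1842), np.float64(0.2861), np.float64(0.1802), np.float64(0.2866)]
9.813752672480813
10.623168154066462
[[ 0.3867  0.1133  0.066 ]
 [ 0.6654  0.1626  0.066 ]
 [ 0.6983 -0.0191  0.066 ]
 [ 0.4162 -0.069   0.066 ]] centre [0.5417 0.047  0.066 ] [np.float64(0.1847), np.float64(0.2831), np.float64(0.1847), np.float64(0.2864)]
10.03977448270935
10.020782066646511
spindle top (array([0.48215733, 0.11224234, 0.09459332]), np.float64(0.0035014282919844813))
[[ 0.5004  0.113   0.071 ]
 [ 0.6256  0.1871  0.071 ]
 [ 0.6964  0.0762  0.071 ]
 [ 0.5726 -0.0026  0.071 ]]
[[0.5098 0.0977 0.071 ]
 [0.5725 0.0016 0.071 ]
 [0.695  0.084  0.071 ]
 [0.6269 0.1922 0.071 ]]
[[ 0.589  -0.2168  0.03  ]
 [ 0.6163 -0.2254  0.03  ]
 [ 0.6047 -0.2676  0.03  ]
 [ 0.5786 -0.2605  0.03  ]] [ 0.5971391  -0.24258465  0.03      ] [np.float64(0.0449), np.float64(0.0287), np.float64(0.0437), np.float64(0.027)]
long axis 76.64417545128246
[ 0.22423931 -0.5290694   0.20488224] [[ 0.921  0.39  -0.   ]
 [ 0.39  -0.921  0.001]
 [ 0.    -0.001 -1.   ]]
```

Request:
arm_command --deltas '[{"travel":[0.69,0.53,0],"angular":[0,0,0.69]},{"travel":[0.69,0.53,0],"angular":[0,0,0.69]},{"travel":[0.69,0.53,0],"angular":[0,0,0.69]},{"travel":[0.69,0.53,0],"angular":[0,0,0.69]},{"travel":[0.69,0.53,0],"angular":[0,0,0.69]},{"travel":[0.69,0.53,0],"angular":[0,0,0.69]},{"travel":[0.69,0.53,0],"angular":[0,0,0.69]},{"travel":[0.69,0.53,0],"angular":[0,0,0.69]},{"travel":[0.69,0.53,0],"angular":[0,0,0.69]},{"travel":[0,0,0]}]' --fingers 1 --newtons 30

```text
$.deltas[9]: bad value
```

```bash
python3 - <<'E'
from h import *
import pickle
w=arm.read_camera("wrist");pickle.dump(w,open("w1.pkl","wb"))
cv2.imwrite("pics/w1.png",w["img"][:,:,::-1])
o,_=ray(w,(320,200),1);print("cam",o)
for p in((.597,-.2426,.03),(.542,.0445,.066),(.4838,.1093,.098)):print(p,proj(w,p,1))
st=arm.read_state();R=cv2.Rodrigues(st["tool_rot"])[0];print(st["tcp_pos"],st["joint_pos"],R.round(3),np.degrees(np.arctan2(R[1,1],R[0,1])))
E
```

```text
cam [ 0.2983332  -0.49792436  0.38359263]
(0.597, -0.2426, 0.03) (np.float64(228.92071581174474), np.float64(-131.56935017938684))
(0.542, 0.0445, 0.066) (np.float64(65.34964699432697), np.float64(-112.92308809119828))
(0.4838, 0.1093, 0.098) (np.float64(17.709455218238077), np.float64(-87.69035326676772))
[ 0.22424863 -0.52917509  0.20504215] [-1.32049605e+00  2.06901730e-01  1.54199062e+00 -3.96827543e-05
  1.39348188e+00 -1.50507025e-01] [[ 0.921  0.39  -0.   ]
 [ 0.39  -0.921  0.001]
 [ 0.    -0.001 -1.   ]] -67.03502948843993
```

View pics/w1.png

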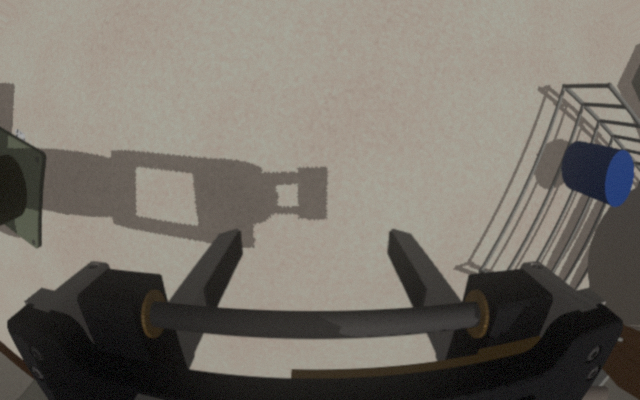

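Request:
arm_command --deltas '[{"travel":[0.57,0.53,0],"angular":[0,0,0.69]},{"travel":[0.57,0.53,0],"angular":[0,0,0.69]},{"travel":[0.57,0.53,0],"angular":[0,0,0.69]},{"travel":[0.57,0.53,0],"angular":[0,0,0.69]},{"travel":[0.57,0.53,0],"angular":[0,0,0.69]},{"travel":[0.57,0.53,0],"angular":[0,0,0.69]},{"travel":[0.57,0.53,0],"angular":[0,0,0.69]},{"travel":[0.57,0.53,0],"angular":[0,0,0.69]},{"travel":[0.57,0.53,0],"angular":[0,0,0.69]},{"travel":[0,0,0],"angular":[0,0,0]}]' --fingers 1 --newtons 30

```text
clock: 1.55
tcp_pos: [0.5338, -0.2409, 0.2053]
tool_rot: [-2.465, -1.947, -0.001]
contact_force: [-0.5, -0.5, -0.1]
width: 0.0937
```

```bash
python3 - <<'E'
from h import *
import pickle
w=arm.read_camera("wrist");pickle.dump(w,open("w1.pkl","wb"))
cv2.imwrite("pics/w2.png",w["img"][:,:,::-1])
o,_=ray(w,(320,200),1);print("cam",o)
for p in((.597,-.2426,.03),(.542,.0445,.066),(.4838,.1093,.098)):print(p,proj(w,p,1))
st=arm.read_state();R=cv2.Rodrigues(st["tool_rot"])[0];print(st["tcp_pos"],st["joint_pos"],R.round(3),np.degrees(np.arctan2(R[1,1],R[0,1])))
E
```

```text
cam [ 0.55328323 -0.16353184  0.38400726]
(0.597, -0.2426, 0.03) (np.float64(366.63547630463626), np.float64(171.86188151605378))
(0.542, 0.0445, 0.066) (np.float64(260.250282900958), np.float64(-57.52987469999812))
(0.4838, 0.1093, 0.098) (np.float64(193.56136231739654), np.float64(-95.14542847264033))
[ 0.53262305 -0.24224943  0.20519487] [-5.74405639e-01  2.28431734e-01  1.51569004e+00 -5.31247717e-04
  1.39791784e+00 -3.37912918e-01] [[ 0.234  0.972 -0.001]
 [ 0.972 -0.234 -0.   ]
 [-0.    -0.001 -1.   ]] -13.544798073691997
```

View pics/w2.png

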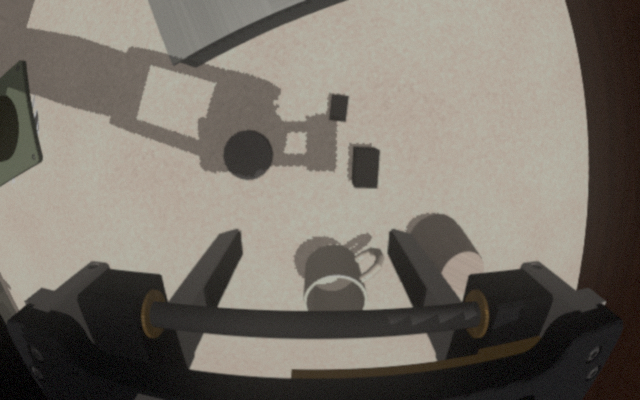

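The wrist view shows the larger block at about (366,167), the small one at (338,107), the lid at (247,154) and the mug at (335,280).

```bash
cat >> h.py <<'E'
def topdown(c,cx,cy,half,z,n,name,fish=True):
    # rectified top view of the plane z: n x n px
    u=np.linspace(-half,half,n);X,Y=np.meshgrid(cx+u,cy-u)
    P=np.stack([X.ravel(),Y.ravel(),np.full(X.size,z)],1)
    K=np.array(c["K"]);R=cv2.Rodrigues(np.array(c["rvec"],float))[0];p=P@R.T+np.array(c["tvec"])
    r=np.hypot(p[:,0],p[:,1])+1e-12
    th=np.arctan2(r,p[:,2]) if fish else r/p[:,2]
    U=(K[0,0]*p[:,0]/r*th+K[0,2]).reshape(n,n).astype(np.float32);V=(K[1,1]*p[:,1]/r*th+K[1,2]).reshape(n,n).astype(np.float32)
    im=cv2.remap(np.array(c["img"])[:,:,::-1].copy(),U,V,cv2.INTER_CUBIC)
    if name: cv2.imwrite(name,im)
    return im
E
python3 - <<'E'
from h import *
import pickle
w=pickle.load(open("w1.pkl","rb"))
im=topdown(w,.597,-.2426,.05,.03,600,"pics/k_td.png")
im2=np.clip(im.astype(float)*2.5,0,255).astype(np.uint8);cv2.imwrite("pics/k_td2.png",im2)
E
```

```text
(no output)
```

View pics/k_td2.png

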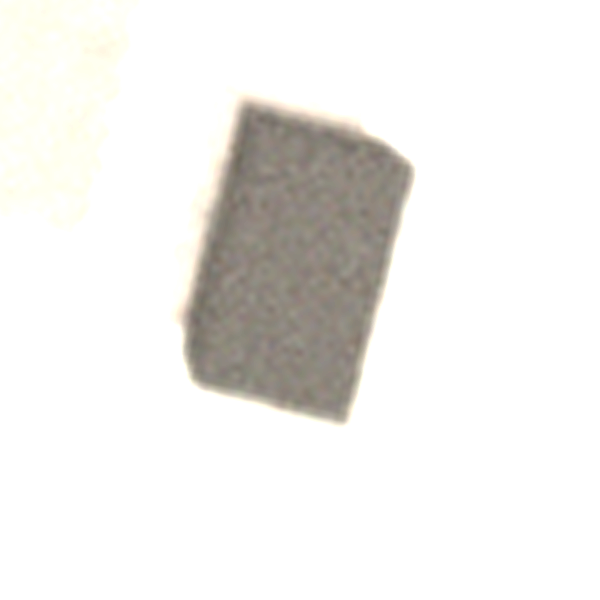

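```bash
python3 - <<'E'
from h import *
import pickle
w=pickle.load(open("w1.pkl","rb"))
im=np.array(w["img"])[130:205,330:400]
print(im[60-20:60-14,10:55].mean(2).astype(int)[::2])
print(im[5:65,35].mean(1).astype(int))
g=np.clip(255*(im/255.)**.5*1.4,0,255).astype(np.uint8)
cv2.imwrite("pics/kraw.png",cv2.resize(g[:,:,::-1],None,fx=8,fy=8,interpolation=cv2.INTER_NEAREST))
E
```

```text
[[172 169 169 170 169 168 158 130 113 106 106  94  62  48  52  51  49  55
   56  52  56  55  55  55  57  53  51  54  52  53  55  53  53  56  55  55
   55  68 109 143 166 170 171 169 168]
 [172 171 168 165 166 167 166 156 131 113 106  96  61  49  48  50  57  52
   55  52  53  52  55  52  55  55  53  53  55  55  52  51  53  53  54  55
   58  75 118 154 165 169 167 168 169]
 [170 166 167 168 166 165 162 139 118 109 107  94  61  47  48  54  51  55
   52  51  55  53  52  49  55  53  59  55  54  54  51  55  54  57  54  52
   56  74 123 154 163 167 168 170 168]]
[168 167 168 171 166 168 166 166 155 130 105  88  67  53  51  52  53  54
  58  57  52  54  51  53  53  54  53  55  54  50  54  53  52  53  53  53
  50  55  54  53  54  56  53  52  54  53  55  51  55  55  56  62  88 126
 160 168 170 170 172 172]
```

View pics/kraw.png

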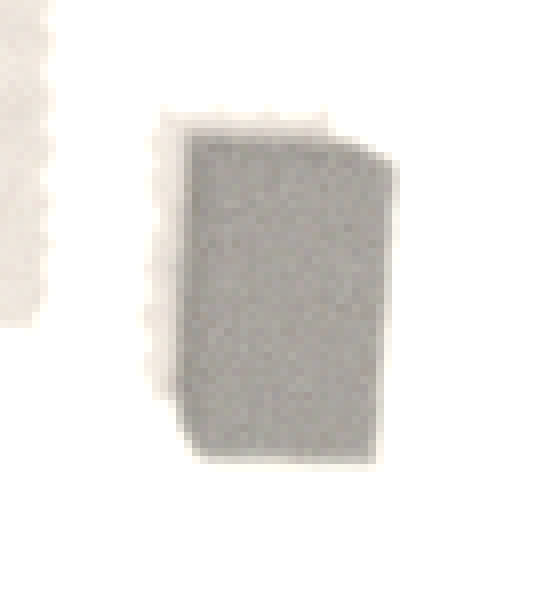

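Request:
arm_command --deltas '[{"travel":[0.54,0.02,0],"angular":[0,0,-0.08]},{"travel":[0.55,0.02,-0.3],"angular":[0,0,0]},{"travel":[0,0,-0.8],"angular":[0,0,0]},{"travel":[0,0,-0.8],"angular":[0,0,0]},{"travel":[0,0,-0.8],"angular":[0,0,0]},{"travel":[0,0,-0.4],"angular":[0,0,0]},{"travel":[0,0,-0.22],"angular":[0,0,0]},{"travel":[0,0,0],"angular":[0,0,0]}]'

```text
clock: 2.6
tcp_pos: [0.5966, -0.2415, 0.0057]
tool_rot: [-2.482, -1.924, 0.001]
contact_force: [-0.4, -0.7, -0.1]
width: 0.0937
```

```bash
python3 - <<'E'
from h import *
w=arm.read_camera("wrist");cv2.imwrite("pics/w3.png",w["img"][:,:,::-1])
print(arm.read_state()["tcp_pos"])
E
```

```text
[ 0.59763742 -0.2418154   0.00693863]
```

View pics/w3.png

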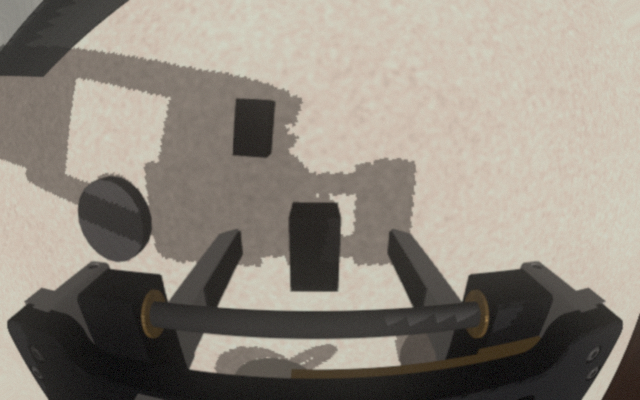

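```bash
python3 - <<'E'
from h import *
w=arm.read_camera("wrist");st=arm.read_state();R=cv2.Rodrigues(st["tool_rot"])[0];t=st["tcp_pos"]
for a in(-.023,.023):
  for z in(.03,0):
    P=t+R[:,0]*a;P[2]=z;print(a,z,proj(w,P,1))
im=np.array(w["img"]).mean(2)
print(im[190:300,318].astype(int))
for v in (292,291,290,289): print(v,plane(w,(315,v),.03,1),(plane(w,(315,v),.03,1)-t)@R[:,0])
for v in (201,202,203,204): print(v,(plane(w,(315,v),.0,1)-t)@R[:,0])
E
```

```text
-0.023 0.03 (np.float64(314.2298633500187), np.float64(294.5095093507316))
-0.023 0 (np.float64(314.26542675812414), np.float64(270.33425544226293))
0.023 0.03 (np.float64(314.16907116640516), np.float64(222.11908501562337))
0.023 0 (np.float64(314.2203929023407), np.float64(205.6755872818096))
[118 128 159 179 181 171 139 123 116 117 107  82  57  45  40  39  38  35
  39  37  37  37  38  37  42  34  32  35  35  39  37  34  36  37  37  43
  36  37  38  37  38  39  39  33  34  38  40  37  40  39  37  38  43  39
  35  34  38  36  36  40  36  36  36  39  39  41  36  41  37  44  40  40
  38  40  36  33  38  41  39  41  43  38  43  41  40  40  36  40  42  43
  38  40  41  41  42  47  45  46  45  69 123 178 192 192 196 195 196 193
 192 192]
292 [ 0.59351564 -0.26254956  0.03      ] -0.021214538147024432
291 [ 0.59369262 -0.26185895  0.03      ] -0.020501616619834632
290 [ 0.59386887 -0.26117122  0.03      ] -0.01979165882108537
289 [ 0.5940444  -0.26048633  0.03      ] -0.01908463159642331
201 0.026056744905173956
202 0.02540647323578397
203 0.024754967616073938
204 0.024102210906843707
```

Request:
arm_command --deltas '[{"travel":[0.01,0.05,-0.02],"angular":[0,0,0]},{"travel":[0,0,0],"angular":[0,0,0]}]'

```text
clock: 2.95
tcp_pos: [0.5988, -0.2378, 0.0061]
tool_rot: [2.48, 1.926, 0.001]
contact_force: [-0.3, -0.1, -0.5]
width: 0.0939
```

Request:
arm_command --deltas '[{"travel":[0,0,0],"angular":[0,0,0]},{"travel":[0,0,0],"angular":[0,0,0]},{"travel":[0,0,0],"angular":[0,0,0]},{"travel":[0,0,0],"angular":[0,0,0]},{"travel":[0,0,0],"angular":[0,0,0]},{"travel":[0,0,0],"angular":[0,0,0]}]' --fingers -1 --newtons 40

```text
clock: 3.7
tcp_pos: [0.5981, -0.2379, 0.005]
tool_rot: [-2.482, -1.926, 0.0]
contact_force: [0.1, 0.3, 0.5]
width: 0.0374
```

Request:
arm_command --deltas '[{"travel":[0,0,0],"angular":[0,0,0]},{"travel":[0,0,0],"angular":[0,0,0]},{"travel":[0,0,0],"angular":[0,0,0]},{"travel":[0,0,0.3],"angular":[0,0,0]},{"travel":[0,0,0.6],"angular":[0,0,0]},{"travel":[0,0,0.8],"angular":[0,0,0]},{"travel":[0,0,0.8],"angular":[0,0,0]},{"travel":[0,0,0.8],"angular":[0,0,0]}]'

```text
clock: 4.7
tcp_pos: [0.5982, -0.2378, 0.2062]
tool_rot: [2.48, 1.926, 0.001]
contact_force: [0.3, 0.5, -1.1]
width: 0.0277
```

Request:
arm_command --deltas '[{"travel":[-0.15,0.58,0],"angular":[0,0,0.67]},{"travel":[-0.15,0.58,0],"angular":[0,0,0.67]},{"travel":[-0.15,0.58,0],"angular":[0,0,0.67]},{"travel":[-0.15,0.58,0],"angular":[0,0,0.67]},{"travel":[-0.15,0.58,0],"angular":[0,0,0.67]},{"travel":[-0.15,0.58,0],"angular":[0,0,0.67]},{"travel":[-0.15,0.58,0],"angular":[0,0,0.67]},{"travel":[-0.13,0.58,0],"angular":[0,0,0.67]},{"travel":[0,0,0],"angular":[0,0,0]},{"travel":[0,0,0],"angular":[0,0,0]}]'

```text
clock: 5.95
tcp_pos: [0.5277, 0.0401, 0.204]
tool_rot: [1.53, 2.742, 0.0]
contact_force: [0.8, 0.2, -2.0]
width: 0.0277
```

```bash
python3 - <<'E'
from h import *
import pickle
w=arm.read_camera("wrist");st=arm.read_state();pickle.dump((w,st),open("w4.pkl","wb"))
cv2.imwrite("pics/w4.png",w["img"][:,:,::-1])
R=cv2.Rodrigues(st["tool_rot"])[0];print(st["tcp_pos"],st["joint_pos"],np.degrees(np.arctan2(R[1,1],R[0,1])),st["width"])
topdown(w,.484,.110,.04,.098,640,"pics/sp_td.png")
topdown(w,.54,.08,.16,.071,640,"pics/cov_td.png")
E
```

```text
[0.52779378 0.03976936 0.20379348] [-8.80387685e-02  1.10073261e-01  1.65613820e+00 -5.32015567e-04
  1.37406109e+00 -6.40224441e-01] 31.643872989770514 0.0274279209398392
```

View pics/w4.png

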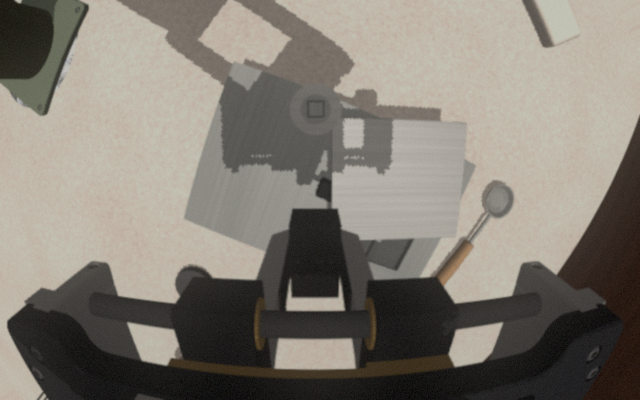

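View pics/sp_td.png

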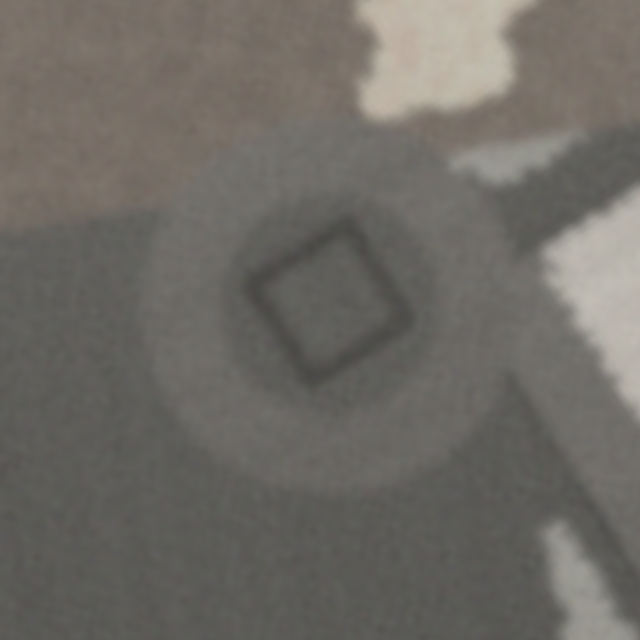

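View pics/cov_td.png

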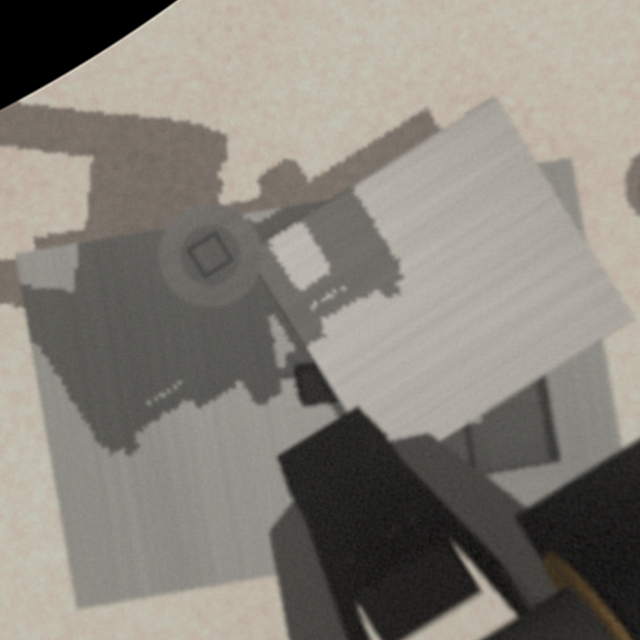

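```bash
python3 - <<'E'
from h import *
import pickle
w,st=pickle.load(open("w4.pkl","rb"));R=cv2.Rodrigues(st["tool_rot"])[0];t=st["tcp_pos"]
im=np.array(w["img"]).mean(2)
print(im[200:216,314].astype(int),im[288:304,300].astype(int),im[288:304,330].astype(int)); 
print(im[230,282:300].astype(int),im[230,330:348].astype(int))
for v in(295,296,297,298): print(v,(plane(w,(315,v),t[2]+.0245,1)-t)@R[:,0])
for v in(207,208,209,210): print(v,(plane(w,(315,v),t[2]-.0055,1)-t)@R[:,0])
print(proj(w,(.4854,.1124,.098),1),proj(w,t,1))
E
```

```text
[149 150 148 147 148 149 147 138 105  58  34  37  37  34  31  37] [ 36  37  33  33  33  30  36  32  54 108 151 172 176 176 177 177] [ 33  30  31  34  33  33  33  36  52 109 150 173 178 176 178 177]
[125 120 111 106  92  83  70  53  36  39  37  38  37  36  36  36  38  35] [ 37  36  36  31  30  36  37  39  36  35  48  69  87 108 115 123 136 151]
295 -0.02294884693481555
296 -0.02366822189748879
297 -0.024390710057207155
298 -0.02511634683006612
207 0.022120219615084282
208 0.02146676403967506
209 0.02081197735234323
210 0.020155841786625547
(np.float64(315.6755642865171), np.float64(108.51460461483116)) (np.float64(312.77199705784216), np.float64(243.08429524785907))
```

Request:
arm_command --deltas '[{"travel":[-0.18,0.31,0],"angular":[0,0,0]},{"travel":[-0.18,0.31,0],"angular":[0,0,0]},{"travel":[-0.18,0.31,0],"angular":[0,0,0]},{"travel":[-0.18,0.3,-0.2],"angular":[0,0,0]},{"travel":[0,0,-0.6],"angular":[0,0,0]},{"travel":[0,0,-0.5],"angular":[0,0,0]},{"travel":[0,0,-0.22],"angular":[0,0,0]},{"travel":[0,0,0],"angular":[0,0,0]},{"travel":[0,0,0],"angular":[0,0,0]}]'

```text
clock: 7.12
tcp_pos: [0.4851, 0.1146, 0.113]
tool_rot: [1.529, 2.742, 0.002]
contact_force: [0.2, 0.3, -0.1]
width: 0.0278
```

```bash
python3 - <<'E'
from h import *
import pickle
w=arm.read_camera("wrist");s=arm.read_camera("scene");d=arm.read_camera("side");st=arm.read_state();pickle.dump((w,s,d,st),open("w5.pkl","wb"))
cv2.imwrite("pics/w5.png",w["img"][:,:,::-1])
R=cv2.Rodrigues(st["tool_rot"])[0];print(st["tcp_pos"],st["joint_pos"],np.degrees(np.arctan2(R[1,1],R[0,1])),st["width"],st["contact_force"])
crop(s,300,130,100,75,7,"pics/s5.png");crop(d,260,150,100,75,7,"pics/d5.png")
E
```

```text
[0.48524104 0.11442307 0.11312682] [ 5.77696723e-02  1.42446309e-01  1.82106140e+00  4.93384968e-05
  1.17548813e+00 -4.95544505e-01] 31.7015608340733 0.027589965029598866 [ 0.4524184   0.24080285 -0.72782534]
```

View pics/s5.png

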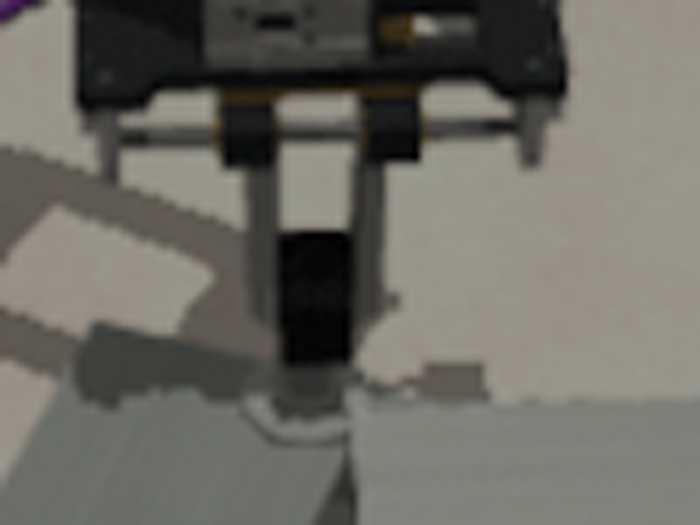

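View pics/d5.png

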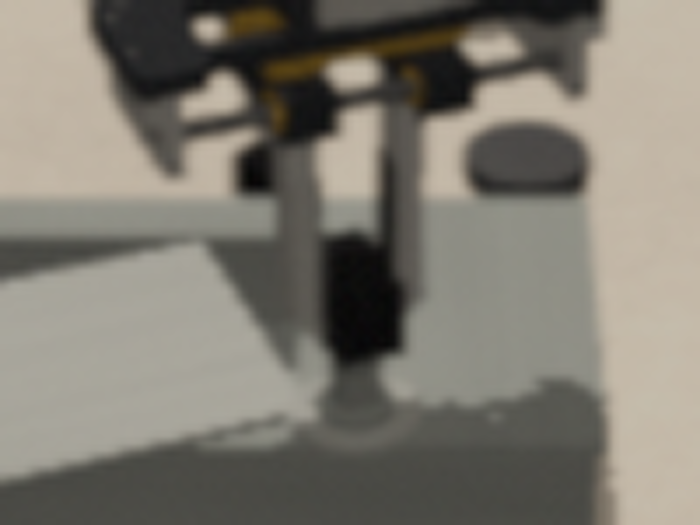

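View pics/w5.png

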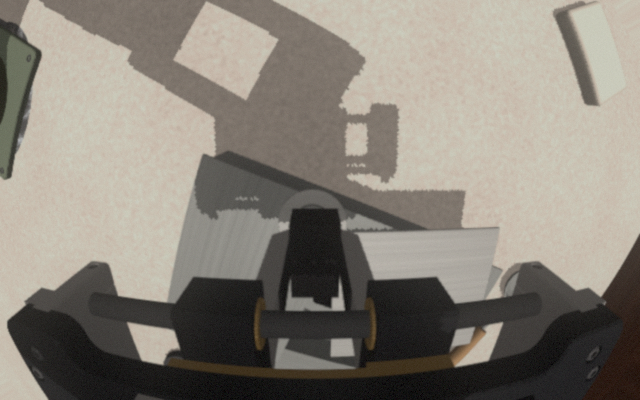

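Request:
arm_command --deltas '[{"travel":[-0.01,-0.015,0],"angular":[0,0,0]},{"travel":[0,0,-0.1],"angular":[0,0,0]},{"travel":[0,0,-0.1],"angular":[0,0,0]},{"travel":[0,0,0],"angular":[0,0,0]}]'

```text
clock: 7.78
tcp_pos: [0.4827, 0.1134, 0.0989]
tool_rot: [-1.529, -2.742, 0.002]
contact_force: [-1.0, -0.2, -0.6]
width: 0.0279
```

Request:
arm_command --deltas '[{"travel":[0,0,-0.08],"angular":[0,0,0]},{"travel":[0,0,-0.08],"angular":[0,0,0]},{"travel":[0,0,0],"angular":[0,0,0]}]'

```text
clock: 8.15
tcp_pos: [0.483, 0.1134, 0.0896]
tool_rot: [-1.529, -2.743, 0.001]
contact_force: [0.3, 0.0, -0.1]
width: 0.0278
```

Request:
arm_command --deltas '[{"travel":[0,0,-0.08],"angular":[0,0,0]},{"travel":[0,0,-0.06],"angular":[0,0,0]},{"travel":[0,0,0],"angular":[0,0,0]}]'

```text
clock: 8.52
tcp_pos: [0.4831, 0.1135, 0.0814]
tool_rot: [-1.53, -2.743, 0.001]
contact_force: [-0.2, -0.7, -0.2]
width: 0.0273
```

Request:
arm_command --deltas '[{"travel":[0,0,-0.03],"angular":[0,0,0]},{"travel":[0,0,0],"angular":[0,0,0]}]'

```text
clock: 8.78
tcp_pos: [0.4837, 0.1135, 0.0809]
tool_rot: [1.53, 2.744, -0.0]
contact_force: [-2.5, -0.2, 5.1]
width: 0.0275
```

```bash
python3 - <<'E'
from h import *
s=arm.read_camera("scene");d=arm.read_camera("side");st=arm.read_state()
print(st["tcp_pos"],st["contact_force"],st["wrist_torque"])
crop(s,300,130,100,75,7,"pics/s6.png");crop(d,260,150,100,75,7,"pics/d6.png")
E
```

```text
[0.48373744 0.11347093 0.08092386] [-2.1927928  -0.19775003  4.40635028] [-0.09898475  0.30046312 -0.04403215]
```

View pics/s6.png

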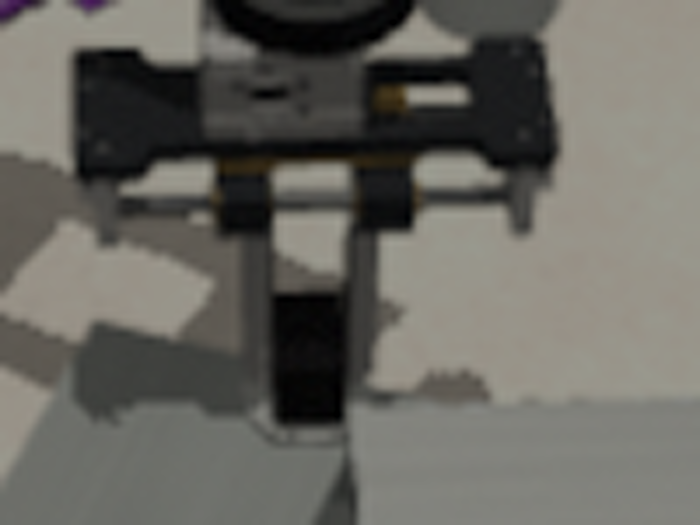

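View pics/d6.png

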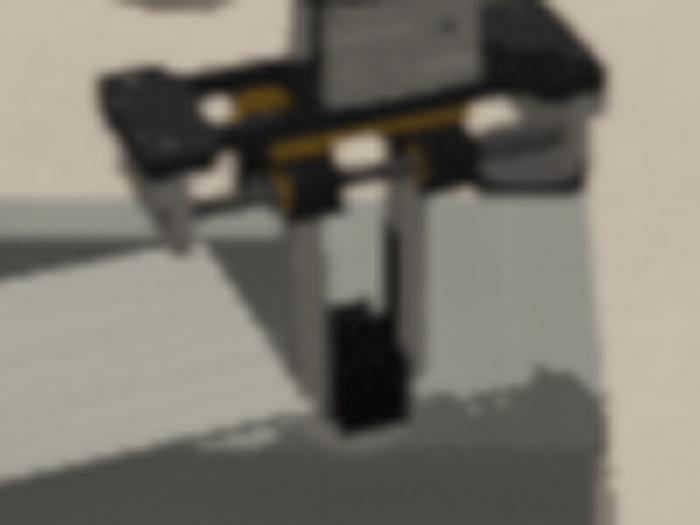

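Request:
arm_command --deltas '[{"travel":[0,0,-0.03],"angular":[0,0,0]},{"travel":[0,0,0],"angular":[0,0,0]}]'

```text
clock: 9.12
tcp_pos: [0.4838, 0.1135, 0.0809]
tool_rot: [1.53, 2.744, -0.0]
contact_force: [-7.4, -0.2, 16.1]
width: 0.0276
```

Request:
arm_command --deltas '[{"travel":[0,0,0.03],"angular":[0,0,0.2]},{"travel":[0,-0.003,0],"angular":[0,0,0.4]},{"travel":[0,-0.003,0],"angular":[0,0,0.6]},{"travel":[0,-0.003,0],"angular":[0,0,0.6]},{"travel":[0,-0.003,0],"angular":[0,0,0.6]},{"travel":[0,-0.003,0],"angular":[0,0,0.6]},{"travel":[0,-0.003,0],"angular":[0,0,0.6]},{"travel":[0,0,0],"angular":[0,0,0.6]}]'

```text
clock: 10.12
tcp_pos: [0.4832, 0.1128, 0.0809]
tool_rot: [-0.6, -3.083, -0.001]
contact_force: [-4.1, 1.6, 7.5]
width: 0.0275
```

Request:
arm_command --deltas '[{"travel":[0,-0.003,0],"angular":[0,0,0.6]},{"travel":[0,-0.003,0],"angular":[0,0,0.6]},{"travel":[0,-0.003,0],"angular":[0,0,0.6]},{"travel":[0,-0.003,0],"angular":[0,0,0.6]},{"travel":[0,-0.003,0],"angular":[0,0,0.6]},{"travel":[0,0,0],"angular":[0,0,0.6]},{"travel":[0,0,0],"angular":[0,0,0.5]},{"travel":[0,0,0],"angular":[0,0,0]}]'

```text
clock: 11.12
tcp_pos: [0.4831, 0.1119, 0.0809]
tool_rot: [0.358, -3.12, -0.001]
contact_force: [-5.1, 0.4, 7.9]
width: 0.0279
```

```bash
python3 - <<'E'
from h import *
s=arm.read_camera("scene");d=arm.read_camera("side");st=arm.read_state()
R=cv2.Rodrigues(st["tool_rot"])[0];print(st["tcp_pos"],np.degrees(np.arctan2(R[1,1],R[0,1])),st["contact_force"],st["wrist_torque"],st["joint_pos"])
crop(s,270,110,160,140,4,"pics/s7.png");crop(d,220,120,160,140,4,"pics/d7.png")
E
```

```text
[0.48313515 0.11187663 0.08090242] 103.07348768691025 [-4.29822293  2.40608173  7.48610564] [0.26034717 0.60720699 0.01879179] [ 5.24139829e-02  1.84773821e-01  1.84874202e+00  6.91264328e-04
  1.10901292e+00 -1.74686634e+00]
```

View pics/s7.png

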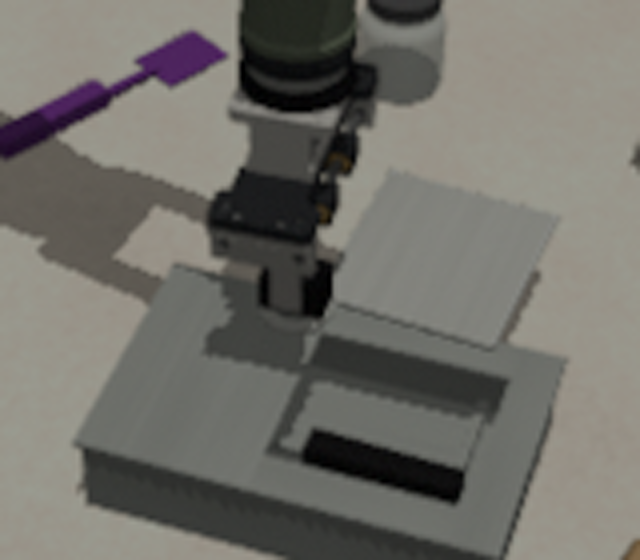

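View pics/d7.png

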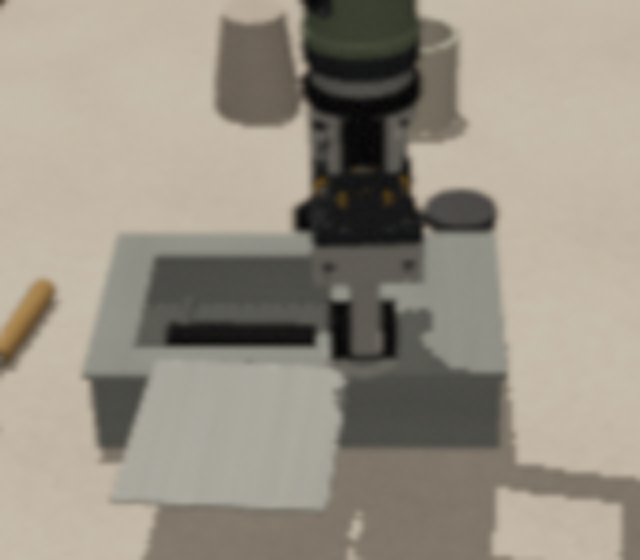

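Request:
arm_command --deltas '[{"travel":[0,0,0],"angular":[0,0,0]},{"travel":[0,0,0],"angular":[0,0,0]},{"travel":[0,0,0],"angular":[0,0,0]},{"travel":[0,0,0.3],"angular":[0,0,0]},{"travel":[0,0,0.6],"angular":[0,0,0]},{"travel":[0,0,0.8],"angular":[0,0,0]},{"travel":[0,0,0.8],"angular":[0,0,0]}]' --fingers 0

```text
clock: 12.1
tcp_pos: [0.4832, 0.1114, 0.231]
tool_rot: [0.357, -3.121, -0.0]
contact_force: [0.7, 0.2, -0.3]
width: 0.0469
```

Request:
arm_command --deltas '[{"travel":[0.46,-0.17,0],"angular":[0,0,-0.07]},{"travel":[0.46,-0.17,0],"angular":[0,0,-0.07]},{"travel":[0.46,-0.17,0],"angular":[0,0,-0.07]},{"travel":[0.46,-0.17,0],"angular":[0,0,-0.07]},{"travel":[0.46,-0.17,0],"angular":[0,0,-0.07]},{"travel":[0,0,0],"angular":[0,0,0]},{"travel":[0,0,0],"angular":[0,0,0]}]'

```text
clock: 12.98
tcp_pos: [0.6207, 0.0607, 0.2295]
tool_rot: [0.275, -3.128, -0.001]
contact_force: [0.0, 0.4, 0.3]
width: 0.0469
```

```bash
python3 - <<'E'
from h import *
import pickle
w=arm.read_camera("wrist");s=arm.read_camera("scene");d=arm.read_camera("side");st=arm.read_state();pickle.dump((w,s,d,st),open("w8.pkl","wb"))
cv2.imwrite("pics/w8.png",w["img"][:,:,::-1])
R=cv2.Rodrigues(st["tool_rot"])[0];print(st["tcp_pos"],st["joint_pos"],np.degrees(np.arctan2(R[1,1],R[0,1])),st["width"])
topdown(w,.57,.06,.16,.066,640,"pics/td8.png")
topdown(w,.58,.06,.1,.034,600,"pics/td8h.png")
E
```

```text
[0.62070605 0.06097624 0.23015918] [-4.07951915e-02  2.91998797e-01  1.38482948e+00  1.18582615e-04
  1.46509196e+00 -1.78746522e+00] 100.07610109719657 0.04653510926300964
```

View pics/w8.png

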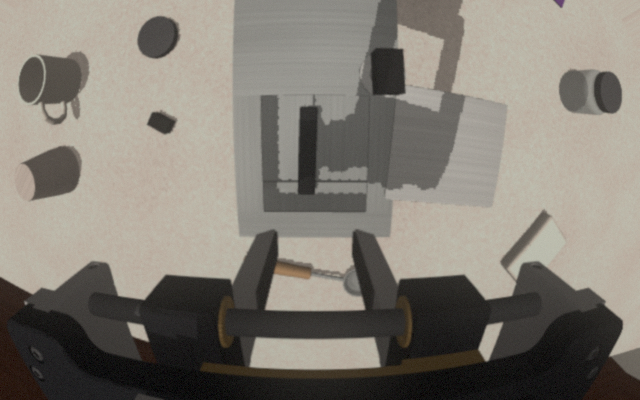

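View pics/td8.png

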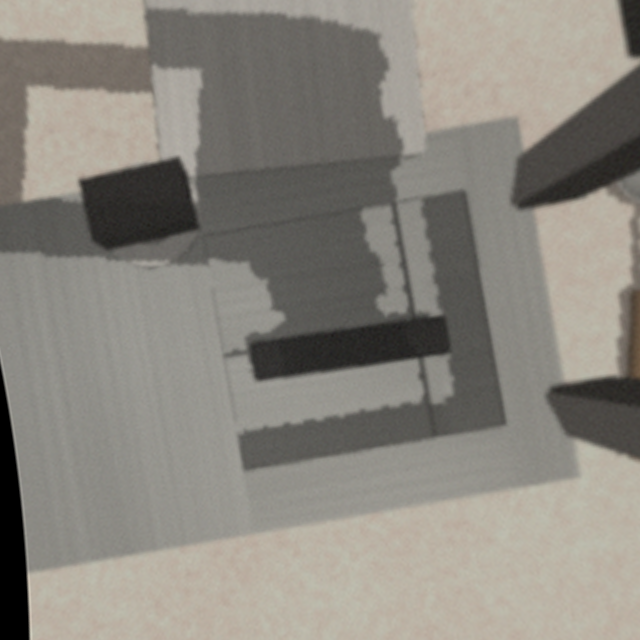

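View pics/td8h.png

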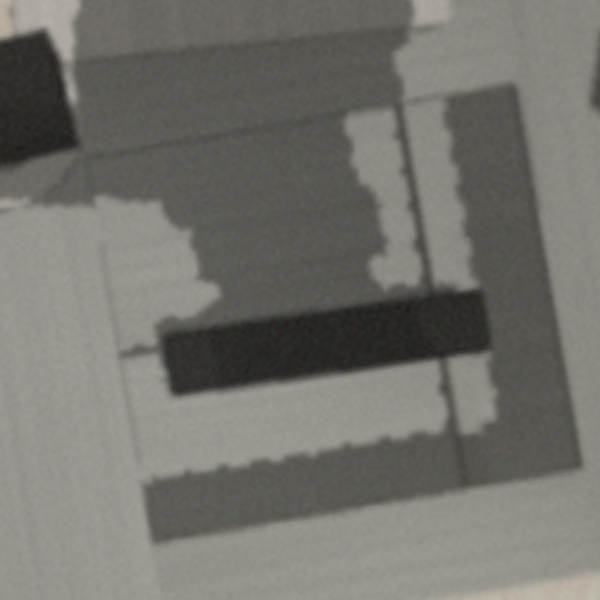

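The wrist view shows the cover open at (445,150), the knob on its spindle at (388,70) and the black handle at (308,150). Next I'll check the cover angle precisely.

```bash
python3 - <<'E'
from h import *
import pickle
w,s,d,st=pickle.load(open("w8.pkl","rb"))
topdown(w,.54,.14,.14,.071,700,"pics/cv_w.png")
topdown(s,.54,.14,.14,.071,700,"pics/cv_s.png",False)
E
```

```text
(no output)
```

View pics/cv_w.png

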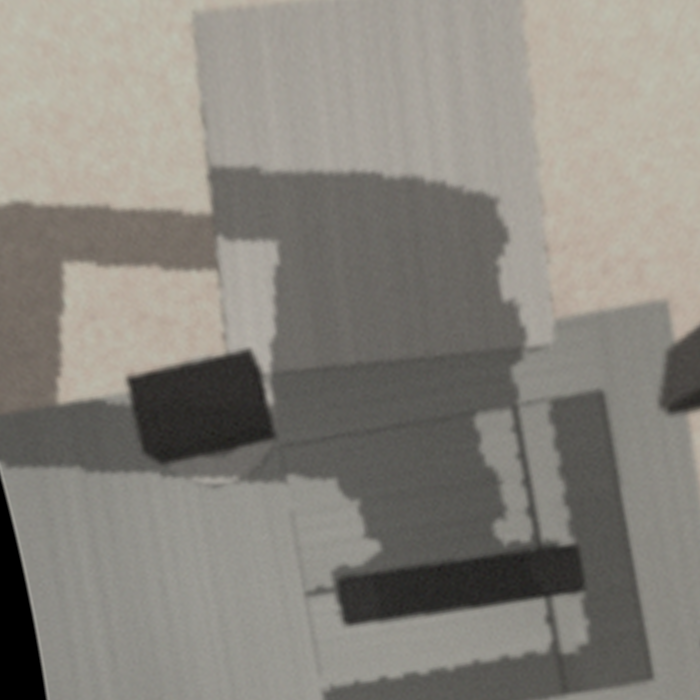

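View pics/cv_s.png

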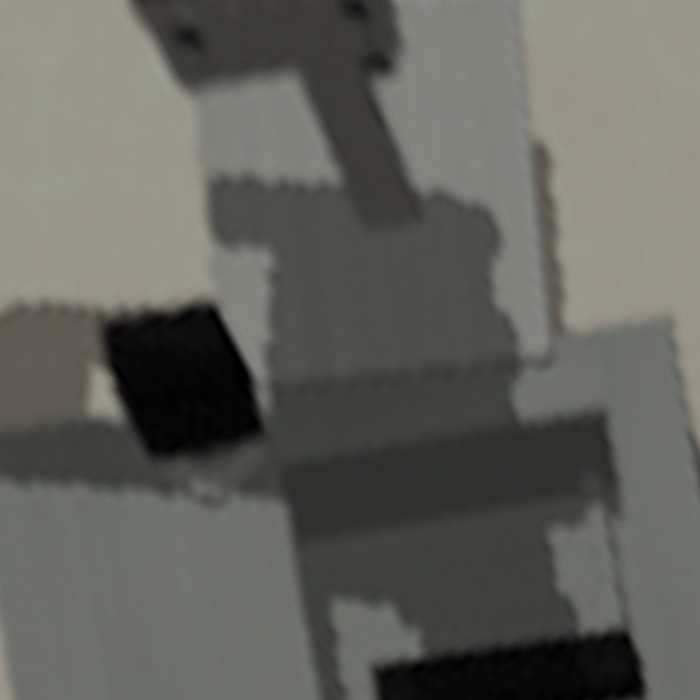

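Cover edges lie at 95.2° and the pan at about 9.7°, so the cover is at about 1.49 rad. That is only slightly past 1.45, because the knob has about 8° of lag. I'll regrip the knob and turn it a little further for margin.

Request:
arm_command --deltas '[{"travel":[-0.46,0.17,0],"angular":[0,0,0.07]},{"travel":[-0.46,0.17,0],"angular":[0,0,0.07]},{"travel":[-0.46,0.17,0],"angular":[0,0,0.07]},{"travel":[-0.46,0.17,0],"angular":[0,0,0.07]},{"travel":[-0.46,0.17,0],"angular":[0,0,0.07]},{"travel":[0,0,-0.8],"angular":[0,0,0]},{"travel":[0,0,-0.8],"angular":[0,0,0]},{"travel":[0,0,-0.6],"angular":[0,0,0]},{"travel":[0,0,-0.26],"angular":[0,0,0]},{"travel":[0,0,0],"angular":[0,0,0]}]'

```text
clock: 14.38
tcp_pos: [0.4828, 0.1116, 0.0821]
tool_rot: [0.357, -3.12, -0.0]
contact_force: [1.1, -0.4, 0.0]
width: 0.0471
```

Request:
arm_command --deltas '[{"travel":[0,0,0],"angular":[0,0,0]},{"travel":[0,0,0],"angular":[0,0,0]},{"travel":[0,0,0],"angular":[0,0,0]},{"travel":[0,0,0],"angular":[0,0,0.3]},{"travel":[0,0,0],"angular":[0,0,0.3]},{"travel":[0,0,0],"angular":[0,0,0.2]},{"travel":[0,0,0],"angular":[0,0,0]}]' --fingers -1

```text
clock: 15.25
tcp_pos: [0.4847, 0.1122, 0.0841]
tool_rot: [-0.543, 3.091, 0.001]
contact_force: [-0.4, 2.3, 5.6]
width: 0.0276
```

Request:
arm_command --deltas '[{"travel":[0,0,-0.04],"angular":[0,0,0]},{"travel":[0,0,0],"angular":[0,0,0]}]'

```text
clock: 15.5
tcp_pos: [0.4848, 0.1122, 0.084]
tool_rot: [-0.543, 3.092, 0.001]
contact_force: [-7.0, 1.1, 19.7]
width: 0.0277
```

Request:
arm_command --deltas '[{"travel":[0,0,0.03],"angular":[0,0,0]},{"travel":[0,0,0],"angular":[0,0,0]},{"travel":[0,0,0],"angular":[0,0,0]},{"travel":[0,0,0.3],"angular":[0,0,0]},{"travel":[0,0,0.6],"angular":[0,0,0]},{"travel":[0,0,0.8],"angular":[0,0,0]},{"travel":[0,0,0.8],"angular":[0,0,0]}]' --fingers 0

```text
clock: 16.38
tcp_pos: [0.483, 0.1113, 0.2325]
tool_rot: [0.543, -3.093, -0.0]
contact_force: [1.3, 0.3, -0.3]
width: 0.047
```

Request:
arm_command --deltas '[{"travel":[0.46,-0.17,0],"angular":[0,0,-0.25]},{"travel":[0.46,-0.17,0],"angular":[0,0,-0.25]},{"travel":[0.46,-0.17,0],"angular":[0,0,-0.25]},{"travel":[0.46,-0.17,0],"angular":[0,0,-0.25]},{"travel":[0.46,-0.17,0],"angular":[0,0,-0.25]},{"travel":[0,0,0],"angular":[0,0,-0.2]},{"travel":[0,0,0],"angular":[0,0,0]}]'

```text
clock: 17.25
tcp_pos: [0.6206, 0.0607, 0.2311]
tool_rot: [0.204, -3.133, -0.001]
contact_force: [0.3, -0.2, -0.1]
width: 0.0469
```

```bash
python3 - <<'E'
from h import *
import pickle
w=arm.read_camera("wrist");s=arm.read_camera("scene");d=arm.read_camera("side");st=arm.read_state();pickle.dump((w,s,d,st),open("w9.pkl","wb"))
R=cv2.Rodrigues(st["tool_rot"])[0];print(st["tcp_pos"],st["joint_pos"],np.degrees(np.arctan2(R[1,1],R[0,1])),st["width"])
topdown(w,.54,.10,.14,.071,700,"pics/cv9.png")
topdown(w,.58,.06,.1,.034,600,"pics/td9h.png")
crop(d,270,170,90,70,8,"pics/d9.png")
crop(s,310,160,90,70,8,"pics/s9.png")
E
```

```text
[0.62067585 0.06097746 0.23188136] [-4.07691903e-02  2.90939341e-01  1.38263757e+00  7.12642546e-05
  1.46845985e+00 -1.74269035e+00] 97.51247997864589 0.04676685929184548
```

View pics/cv9.png

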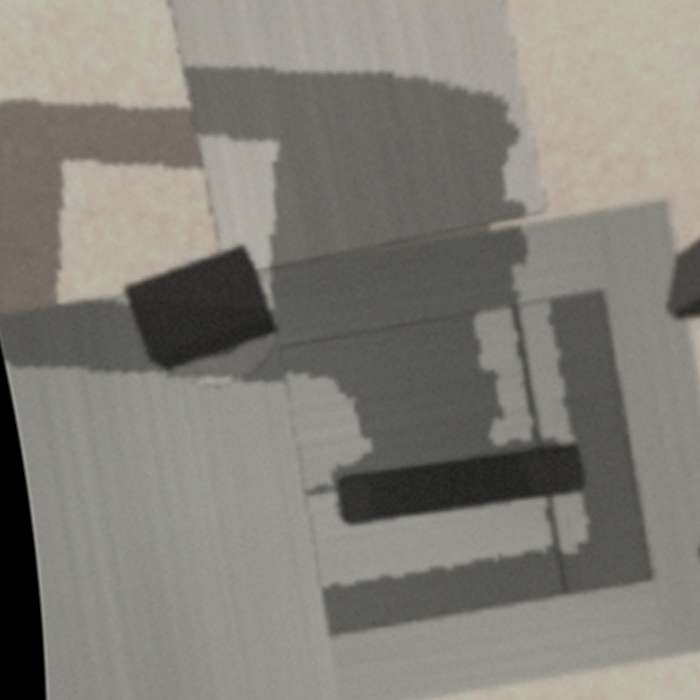

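View pics/td9h.png

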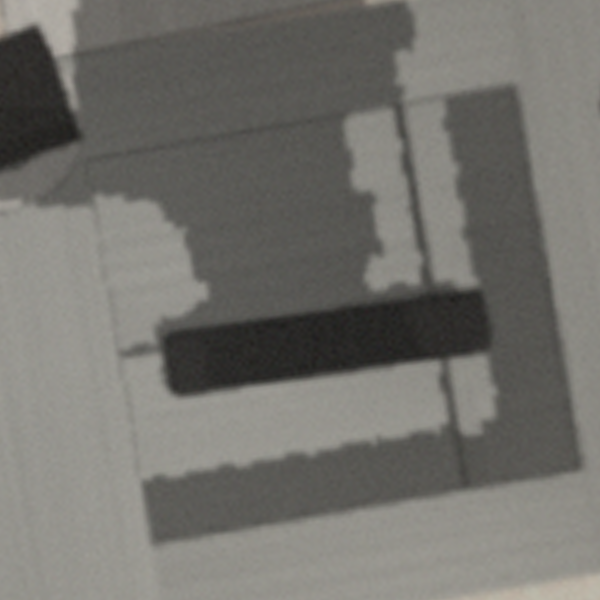

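View pics/d9.png

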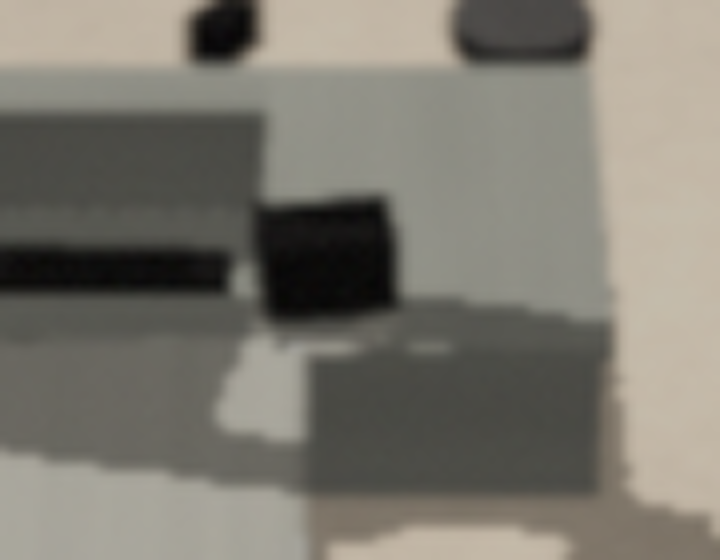

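View pics/s9.png

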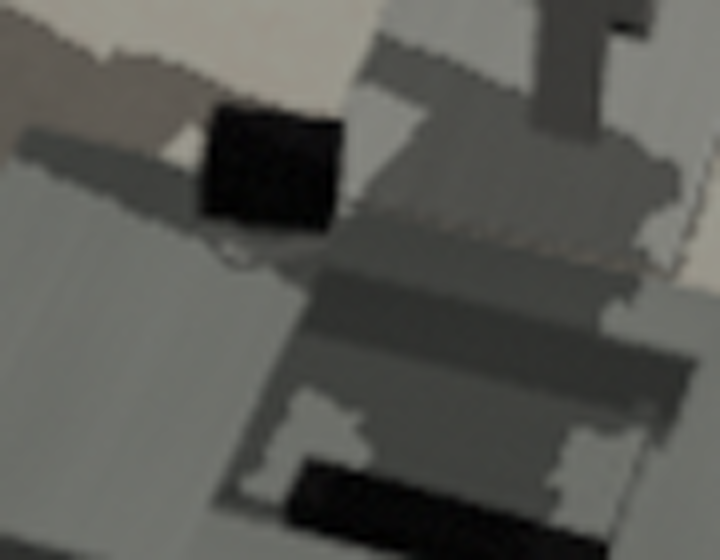

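```bash
python3 - <<'E'
from h import *
import pickle
w,s,d,st=pickle.load(open("w9.pkl","rb"))
u=np.linspace(-.14,.14,700)
f=lambda x,y:((x+.5)/8+310-.5,(y+.5)/8+160-.5)
g=lambda x,y:((x+.5)/8+270-.5,(y+.5)/8+170-.5)
for a,b in(((128,288),(212,103)),((245,247),(343,120))):
    P=(.54+u[a[0]],.10-u[a[1]],.071)
    r=ray(w,proj(w,P,1),1)
    print(tri(r,ray(s,f(*b))))
# side view: +y face bottom corners, and top corners
for p in((270,320),(397,308)): print(plane(d,g(*p),.076))
# expected knob corners from centre (.4835,.1115), yaw 20
c=np.array([.4838,.1118]);
for sc in(-.023,.023):
  for sw in(-.014,.014):
    e=c+sc*np.array([np.cos(.349),np.sin(.349)])+sw*np.array([-np.sin(.349),np.cos(.349)]);
    print(e,[tuple(np.round((np.array(proj(d,(*e,z)))-[269.5,169.5])*8-.5)) for z in(.076,.106)],[tuple(np.round((np.array(proj(s,(*e,z)))-[309.5,159.5])*8-.5)) for z in(.076,.106)])
E
```

```text
(array([0.45755652, 0.11706578, 0.10253618]), np.float64(0.004748127297707902))
(array([0.50070223, 0.13164462, 0.10303907]), np.float64(0.0039028546879636607))
[0.49990201 0.12867478 0.076     ]
[0.4590938  0.11435641 0.076     ]
[0.46697397 0.09077895] [(np.float64(386.0), np.float64(267.0)), (np.float64(386.0), np.float64(194.0))] [(np.float64(205.0), np.float64(215.0)), (np.float64(205.0), np.float64(152.0))]
[0.45739914 0.11709097] [(np.float64(401.0), np.float64(313.0)), (np.float64(401.0), np.float64(239.0))] [(np.float64(218.0), np.float64(160.0)), (np.float64(218.0), np.float64(97.0))]
[0.51020086 0.10650903] [(np.float64(254.0), np.float64(280.0)), (np.float64(252.0), np.float64(207.0))] [(np.float64(337.0), np.float64(230.0)), (np.float64(339.0), np.float64(167.0))]
[0.50062603 0.13282105] [(np.float64(265.0), np.float64(327.0)), (np.float64(264.0), np.float64(253.0))] [(np.float64(348.0), np.float64(175.0)), (np.float64(350.0), np.float64(112.0))]
```

Request:
arm_command --deltas '[{"travel":[-0.27,-0.13,0],"angular":[0,0,0]},{"travel":[-0.26,-0.12,-0.3],"angular":[0,0,0]},{"travel":[0,0,-0.8],"angular":[0,0,0]},{"travel":[0,0,-0.8],"angular":[0,0,0]},{"travel":[0,0,-0.8],"angular":[0,0,0]},{"travel":[0,0,-0.5],"angular":[0,0,0]},{"travel":[0,0,-0.3],"angular":[0,0,0]},{"travel":[0,0,-0.2],"angular":[0,0,0]},{"travel":[0,0,0],"angular":[0,0,0]}]'

```text
clock: 18.52
tcp_pos: [0.5897, 0.0456, 0.0099]
tool_rot: [0.205, -3.135, -0.0]
contact_force: [0.7, -0.7, -0.3]
width: 0.0472
```

```bash
python3 - <<'E'
from h import *
w=arm.read_camera("wrist");st=arm.read_state()
print(st["tcp_pos"],st["contact_force"],st["joint_pos"])
cv2.imwrite("pics/w10.png",w["img"][:,:,::-1])
E
```

```text
[0.59045616 0.04548788 0.01065423] [-0.15394849  0.06521596 -0.23796523] [-6.91627968e-02  4.66126620e-01  1.64229689e+00 -5.39436588e-05
  1.03176634e+00 -1.77028988e+00]
```

View pics/w10.png

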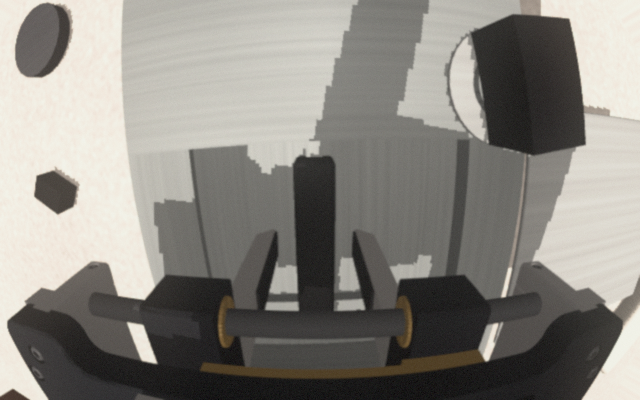

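Request:
arm_command --deltas '[{"travel":[0,0,0],"angular":[0,0,0]},{"travel":[0,0,0],"angular":[0,0,0]},{"travel":[0,0,0],"angular":[0,0,0]},{"travel":[0,0,0],"angular":[0,0,0]},{"travel":[0,0,0],"angular":[0,0,0]}]' --fingers -1 --newtons 55

```text
clock: 19.2
tcp_pos: [0.5903, 0.0454, 0.0105]
tool_rot: [-0.204, 3.134, -0.0]
contact_force: [-0.0, 0.1, 4.7]
width: 0.0212
```

```bash
cat > plan.py <<'E'
import numpy as np
def pts(th,xt,zt):
    # xt,zt: position of blade-tip bottom (u=0,w=0)
    U=np.array([np.cos(th),np.sin(th)]);W=np.array([-np.sin(th),np.cos(th)])
    P=[]
    for (a,b,lo,hi) in((0,66,0,4),(66,118,0,13),(118,228,0,20),(161,185,-4,92),(135,211,93,160)):
        for u in np.arange(a,b+.1,1.):
            for w in (lo,hi): P.append((u,w))
        for w in np.arange(lo,hi+.1,1.):
            for u in(a,b): P.append((u,w))
    P=np.array(P);return np.array([xt,zt])+P[:,:1]*U+P[:,1:]*W
B=[(-140,-22,62,66),(112,140,62,66),(-140,140,-50,4),(-89,-81,0,14),(88,96,0,14),(-140,-136,0,66),(136,140,0,66)]
def clr(th,xt,zt):
    p=pts(th,xt,zt);m=[]
    for x0,x1,z0,z1 in B:
        dx=np.maximum(np.maximum(x0-p[:,0],p[:,0]-x1),0);dz=np.maximum(np.maximum(z0-p[:,1],p[:,1]-z1),0)
        dd=np.hypot(dx,dz);m.append(dd.min())
    return m
def tcp(th,xt,zt):
    U=np.array([np.cos(th),np.sin(th)]);W=np.array([-np.sin(th),np.cos(th)])
    return np.array([xt,zt])+173*U+(10-13.5)*W
way=[(0,-128.5,14),(0,-128.5,17),(6,-127.5,17.5),(12,-125,18),(18,-117,18),(24,-100,19),(30,-82,20),(36,-66,20),(42,-52,20),(45,-40,24),(45,-20,44),(45,0,66),(45,0,250)]
if __name__=="__main__":
    last=None
    for a,b in zip(way[:-1],way[1:]):
        mn=1e9
        for f in np.linspace(0,1,8)[1:]:
            q=[a[i]+f*(b[i]-a[i]) for i in range(3)]
            c=clr(np.radians(q[0]),q[1],q[2]);k=int(np.argmin(c))
            if c[k]<mn: mn=c[k];kk=k
        t0=tcp(np.radians(a[0]),a[1],a[2]);t1=tcp(np.radians(b[0]),b[1],b[2]);D=t1-t0
        dth=np.radians(b[0]-a[0])
        print(b,"clr %.1f box %d"%(mn,kk),"tcp",t1.round(1),"d units: x %.3f y %.3f z %.3f rx %.3f ry %.3f"%(D[0]*.991/60,D[0]*.134/60,D[1]/60,dth*.134/.15,-dth*.991/.15))
E
python3 plan.py
```

```text
(0, -128.5, 17) clr 0.4 box 3 tcp [44.5 13.5] d units: x 0.000 y 0.000 z 0.050 rx 0.000 ry -0.000
(6, -127.5, 17.5) clr 3.7 box 3 tcp [44.9 32.1] d units: x 0.007 y 0.001 z 0.310 rx 0.094 ry -0.692
(12, -125, 18) clr 8.1 box 3 tcp [44.9 50.5] d units: x 0.000 y 0.000 z 0.307 rx 0.094 ry -0.692
(18, -117, 18) clr 0.0 box 0 tcp [48.6 68.1] d units: x 0.061 y 0.008 z 0.293 rx 0.094 ry -0.692
(24, -100, 19) clr 0.0 box 0 tcp [59.5 86.2] d units: x 0.179 y 0.024 z 0.301 rx 0.094 ry -0.692
(30, -82, 20) clr 0.0 box 0 tcp [ 69.6 103.5] d units: x 0.167 y 0.023 z 0.288 rx 0.094 ry -0.692
(36, -66, 20) clr 0.0 box 0 tcp [ 76.  118.9] d units: x 0.106 y 0.014 z 0.256 rx 0.094 ry -0.692
(42, -52, 20) clr 4.4 box 0 tcp [ 78.9 133.2] d units: x 0.048 y 0.006 z 0.238 rx 0.094 ry -0.692
(45, -40, 24) clr 7.5 box 0 tcp [ 84.8 143.9] d units: x 0.097 y 0.013 z 0.178 rx 0.047 ry -0.346
(45, -20, 44) clr 10.1 box 0 tcp [104.8 163.9] d units: x 0.330 y 0.045 z 0.333 rx 0.000 ry -0.000
(45, 0, 66) clr 9.6 box 0 tcp [124.8 185.9] d units: x 0.330 y 0.045 z 0.367 rx 0.000 ry -0.000
(45, 0, 250) clr 34.3 box 0 tcp [124.8 369.9] d units: x 0.000 y 0.000 z 3.067 rx 0.000 ry -0.000
```

```bash
python3 - <<'E'
import re
s=open("plan.py").read()
s=re.sub(r"way=.*","way=[(0,-128.5,14),(5,-127,15),(10,-124,14),(15,-117,14),(18,-104,15),(22,-88,16),(26,-76,16.5),(30,-67,17),(35,-58,17.5),(40,-50,18),(45,-42,20),(45,-32,30),(45,-15,50),(45,0,70),(45,0,110),(45,0,150),(45,0,190),(45,0,230)]",s)
open("plan.py","w").write(s)
E
python3 plan.py
```

```text
(5, -127, 15) clr 0.6 box 3 tcp [45.6 26.6] d units: x 0.019 y 0.003 z 0.268 rx 0.078 ry -0.577
(10, -124, 14) clr 4.6 box 3 tcp [47.  40.6] d units: x 0.022 y 0.003 z 0.233 rx 0.078 ry -0.577
(15, -117, 14) clr 6.3 box 3 tcp [51.  55.4] d units: x 0.067 y 0.009 z 0.247 rx 0.078 ry -0.577
(18, -104, 15) clr 5.6 box 3 tcp [61.6 65.1] d units: x 0.175 y 0.024 z 0.162 rx 0.047 ry -0.346
(22, -88, 16) clr 2.0 box 3 tcp [73.7 77.6] d units: x 0.200 y 0.027 z 0.207 rx 0.062 ry -0.461
(26, -76, 16.5) clr 2.1 box 3 tcp [81.  89.2] d units: x 0.121 y 0.016 z 0.194 rx 0.062 ry -0.461
(30, -67, 17) clr 3.8 box 0 tcp [ 84.6 100.5] d units: x 0.059 y 0.008 z 0.188 rx 0.062 ry -0.461
(35, -58, 17.5) clr 6.4 box 0 tcp [ 85.7 113.9] d units: x 0.019 y 0.003 z 0.223 rx 0.078 ry -0.577
(40, -50, 18) clr 11.2 box 0 tcp [ 84.8 126.5] d units: x -0.016 y -0.002 z 0.211 rx 0.078 ry -0.577
(45, -42, 20) clr 11.5 box 0 tcp [ 82.8 139.9] d units: x -0.033 y -0.004 z 0.222 rx 0.078 ry -0.577
(45, -32, 30) clr 11.6 box 0 tcp [ 92.8 149.9] d units: x 0.165 y 0.022 z 0.167 rx 0.000 ry -0.000
(45, -15, 50) clr 9.4 box 0 tcp [109.8 169.9] d units: x 0.281 y 0.038 z 0.333 rx 0.000 ry -0.000
(45, 0, 70) clr 8.9 box 0 tcp [124.8 189.9] d units: x 0.248 y 0.034 z 0.333 rx 0.000 ry -0.000
(45, 0, 110) clr 22.9 box 0 tcp [124.8 229.9] d units: x 0.000 y 0.000 z 0.667 rx 0.000 ry -0.000
(45, 0, 150) clr 54.4 box 0 tcp [124.8 269.9] d units: x 0.000 y 0.000 z 0.667 rx 0.000 ry -0.000
(45, 0, 190) clr 92.4 box 0 tcp [124.8 309.9] d units: x 0.000 y 0.000 z 0.667 rx 0.000 ry -0.000
(45, 0, 230) clr 131.6 box 0 tcp [124.8 349.9] d units: x 0.000 y 0.000 z 0.667 rx 0.000 ry -0.000
```

Request:
arm_command --deltas '[{"travel":[0.01,0,0.13],"angular":[0.04,-0.29,0]},{"travel":[0.01,0,0.14],"angular":[0.04,-0.29,0]},{"travel":[0.01,0,0.12],"angular":[0.04,-0.29,0]},{"travel":[0.01,0,0.12],"angular":[0.04,-0.29,0]},{"travel":[0.03,0.005,0.12],"angular":[0.04,-0.29,0]},{"travel":[0.035,0.005,0.125],"angular":[0.04,-0.29,0]},{"travel":[0,0,0],"angular":[0,0,0]}]'

```text
clock: 20.08
tcp_pos: [0.595, 0.0461, 0.0547]
tool_rot: [-0.187, 2.874, 0.028]
contact_force: [-0.3, -0.3, -0.6]
width: 0.0217
```

```bash
python3 - <<'E'
from h import *
s=arm.read_camera("scene");d=arm.read_camera("side");st=arm.read_state()
R=cv2.Rodrigues(st["tool_rot"])[0]
print(st["tcp_pos"],R[:,2].round(3),st["contact_force"],st["width"])
crop(s,280,130,150,130,5,"pics/s11.png");crop(d,220,130,150,110,5,"pics/d11.png")
E
```

```text
[0.5956218  0.04607096 0.05468967] [ 0.257  0.036 -0.966] [-0.18088642  0.13333646 -1.39851041] 0.021727663354065604
```

View pics/s11.png

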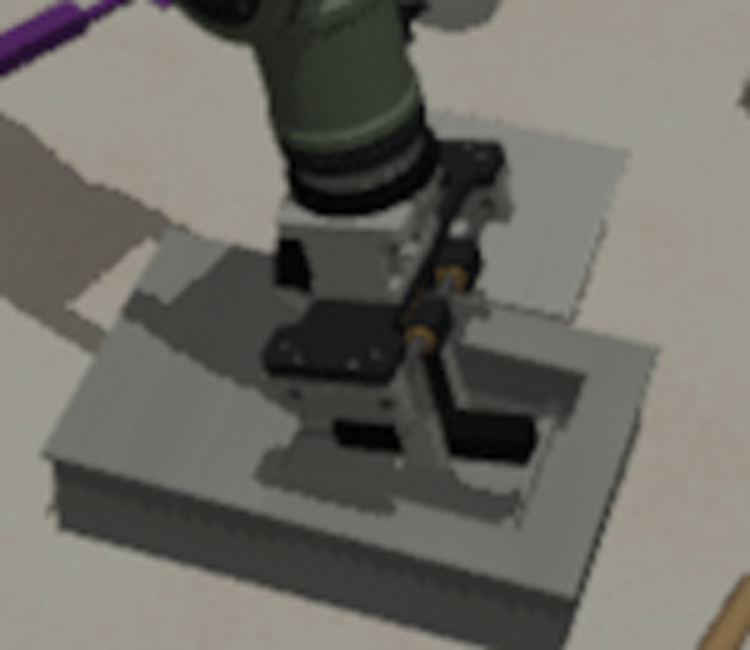

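View pics/d11.png

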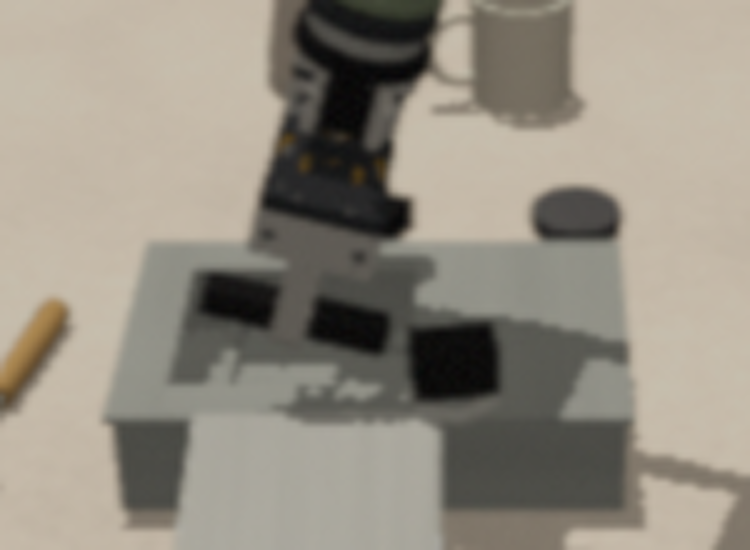

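The handle is tilting with the gripper and there is no contact force. I'll continue the planned path.

Request:
arm_command --deltas '[{"travel":[0.09,0.01,0.08],"angular":[0.025,-0.175,0]},{"travel":[0.09,0.01,0.08],"angular":[0.025,-0.175,0]},{"travel":[0.1,0.015,0.1],"angular":[0.03,-0.23,0]},{"travel":[0.1,0.015,0.105],"angular":[0.03,-0.23,0]},{"travel":[0.06,0.01,0.1],"angular":[0.03,-0.23,0]},{"travel":[0.06,0.005,0.095],"angular":[0.03,-0.23,0]},{"travel":[0.03,0.005,0.095],"angular":[0.03,-0.23,0]},{"travel":[0.03,0.005,0.095],"angular":[0.03,-0.23,0]},{"travel":[0,0,0],"angular":[0,0,0]}]'

```text
clock: 21.3
tcp_pos: [0.629, 0.0506, 0.1001]
tool_rot: [-0.17, 2.611, 0.049]
contact_force: [-0.1, 0.2, -0.7]
width: 0.0212
```

```bash
python3 - <<'E'
from h import *
s=arm.read_camera("scene");d=arm.read_camera("side");st=arm.read_state()
R=cv2.Rodrigues(st["tool_rot"])[0]
print(st["tcp_pos"],R[:,2].round(3),st["contact_force"],st["width"])
crop(s,280,130,150,130,5,"pics/s12.png");crop(d,220,130,150,110,5,"pics/d12.png")
E
```

```text
[0.62954818 0.05052514 0.10019328] [ 0.497  0.067 -0.865] [ 0.59691942  0.61986216 -1.28301317] 0.0218421914701881
```

View pics/s12.png

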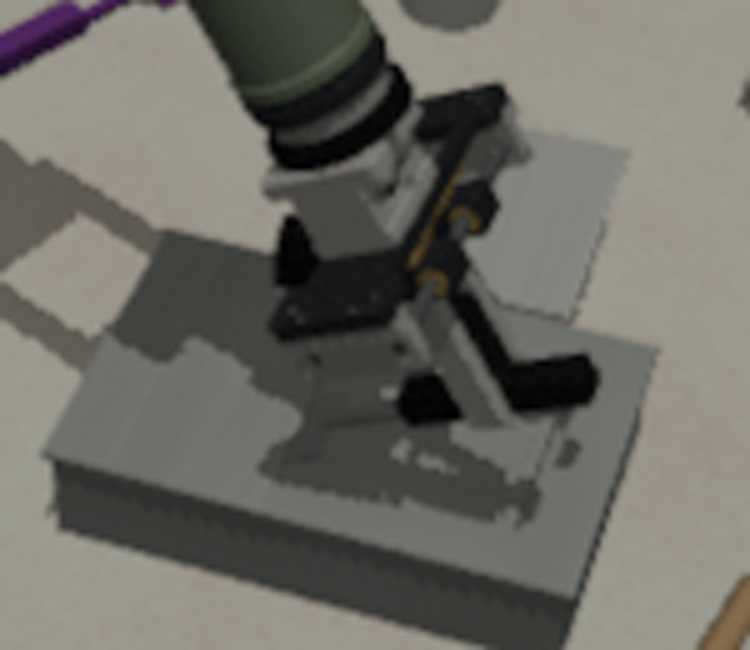

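View pics/d12.png

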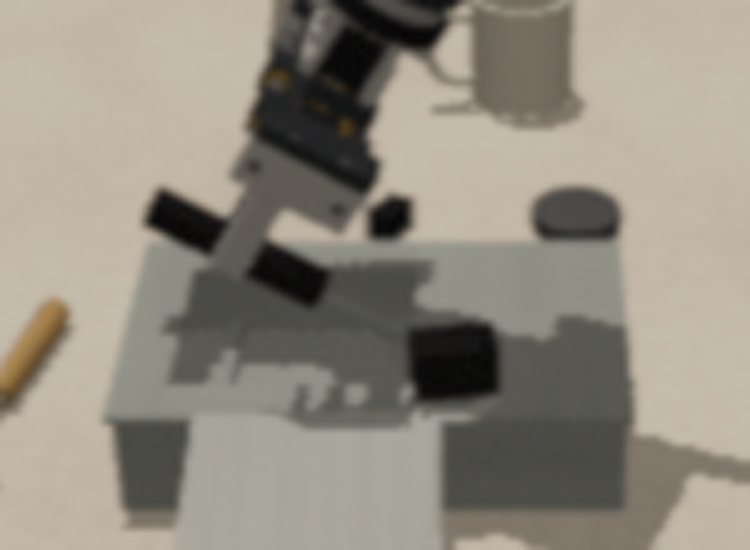

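Request:
arm_command --deltas '[{"travel":[0.01,0,0.11],"angular":[0.04,-0.29,0]},{"travel":[0.01,0,0.113],"angular":[0.04,-0.29,0]},{"travel":[-0.01,0,0.105],"angular":[0.04,-0.29,0]},{"travel":[-0.01,0,0.105],"angular":[0.04,-0.29,0]},{"travel":[-0.015,0,0.11],"angular":[0.04,-0.29,0]},{"travel":[-0.015,0,0.11],"angular":[0.04,-0.29,0]},{"travel":[0.165,0.02,0.17],"angular":[0,0,0]},{"travel":[0,0,0],"angular":[0,0,0]}]'

```text
clock: 22.4
tcp_pos: [0.6391, 0.0515, 0.151]
tool_rot: [-0.154, 2.346, 0.068]
contact_force: [-0.6, -0.4, -1.4]
width: 0.0215
```

```bash
python3 - <<'E'
from h import *
d=arm.read_camera("side");st=arm.read_state()
R=cv2.Rodrigues(st["tool_rot"])[0]
print(st["tcp_pos"],R[:,2].round(3),st["contact_force"],st["width"],st["joint_pos"])
crop(d,220,130,150,110,5,"pics/d13.png")
E
```

```text
[0.63839012 0.0517283  0.15017405] [ 0.704  0.096 -0.704] [ 0.5035785  -0.72498273 -0.70574644] 0.02139824186633668 [-0.17047909  0.03713563  2.09761601  0.74270008  0.32165906 -2.5016943 ]
```

View pics/d13.png

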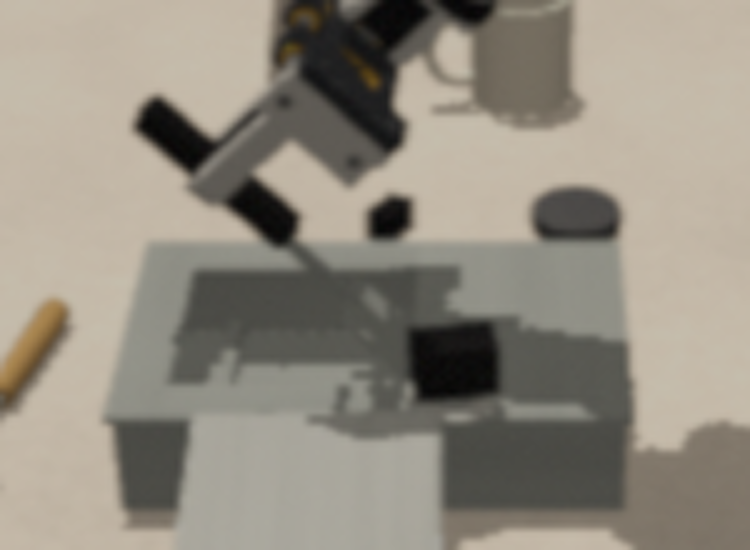

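Request:
arm_command --deltas '[{"travel":[0.14,0.02,0.17],"angular":[0,0,0]},{"travel":[0.14,0.02,0.17],"angular":[0,0,0]},{"travel":[0.125,0.017,0.17],"angular":[0,0,0]},{"travel":[0.125,0.017,0.17],"angular":[0,0,0]},{"travel":[0,0,0.3],"angular":[0,0,0]},{"travel":[0,0,0.35],"angular":[0,0,0]},{"travel":[0,0,0],"angular":[0,0,0]}]'

```text
clock: 23.32
tcp_pos: [0.6706, 0.0561, 0.2314]
tool_rot: [-0.154, 2.345, 0.068]
contact_force: [-0.2, 0.0, -1.0]
width: 0.0214
```

```bash
python3 - <<'E'
from h import *
d=arm.read_camera("side");st=arm.read_state()
R=cv2.Rodrigues(st["tool_rot"])[0]
print(st["tcp_pos"],R[:,2].round(3),st["contact_force"],st["width"],st["joint_pos"])
crop(d,200,90,200,150,4,"pics/d14.png")
E
```

```text
[0.66959945 0.05631095 0.22950947] [ 0.703  0.096 -0.704] [ 1.02156558  0.96257072 -1.06493599] 0.02161327577488436 [-0.1472671  -0.02498978  1.963205    0.44794749  0.47533724 -2.17178878]
```

View pics/d14.png

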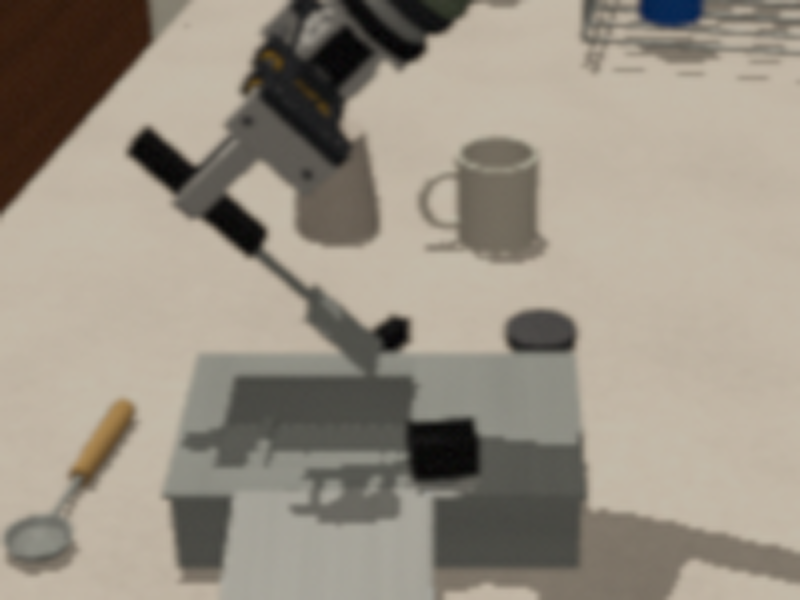

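Request:
arm_command --deltas '[{"travel":[0,0,0.5],"angular":[0,0,0]},{"travel":[0,0,0.6],"angular":[0,0,0]},{"travel":[0,0,0.5],"angular":[0,0,0]},{"travel":[0,0,0.2],"angular":[0,0,0]},{"travel":[0,0,0],"angular":[0,0,0]},{"travel":[0,0,0],"angular":[0,0,0]},{"travel":[0,0,0],"angular":[0,0,0]},{"travel":[0,0,0],"angular":[0,0,0]}]'

```text
clock: 24.38
tcp_pos: [0.6692, 0.0563, 0.336]
tool_rot: [-0.153, 2.351, 0.069]
contact_force: [-0.5, -0.3, -1.0]
width: 0.0215
```

```bash
python3 - <<'E'
from h import *
d=arm.read_camera("side");s=arm.read_camera("scene");st=arm.read_state()
R=cv2.Rodrigues(st["tool_rot"])[0]
print(st["tcp_pos"],R[:,2].round(3),st["contact_force"],st["width"],st["joint_pos"],abs(st["qd"]).max(),st["clock"])
U=np.array([R[2,2]*-.991,R[2,2]*-.134,R[0,2]/.991]);g=st["tcp_pos"]-R[:,2]*.0135;tip=g-.173*U-(-R[:,2])*.010
print("tip",tip, "in side/scene",proj(d,tip),proj(s,tip))
crop(d,190,50,200,150,4,"pics/d15.png");crop(s,260,80,200,150,4,"pics/s15.png")
E
```

```text
[0.66938199 0.0562635  0.33669542] [ 0.702  0.096 -0.705] [ 0.00607355  0.1266887  -0.86272504] 0.021464206212197107 [-0.14722766 -0.1384663   1.8340279   0.31125915  0.7025988  -2.00829179] 0.005441648696727625 24.475
tip [0.5459981  0.03957661 0.21655397] in side/scene (np.float64(292.2577111544088), np.float64(146.39584930072073)) (np.float64(352.9342846312678), np.float64(168.9330184666203))
```

View pics/d15.png

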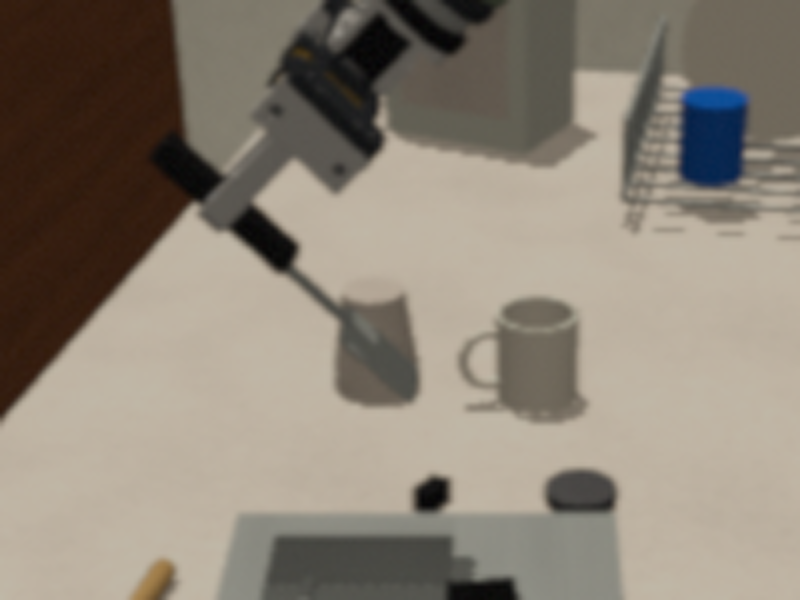

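View pics/s15.png

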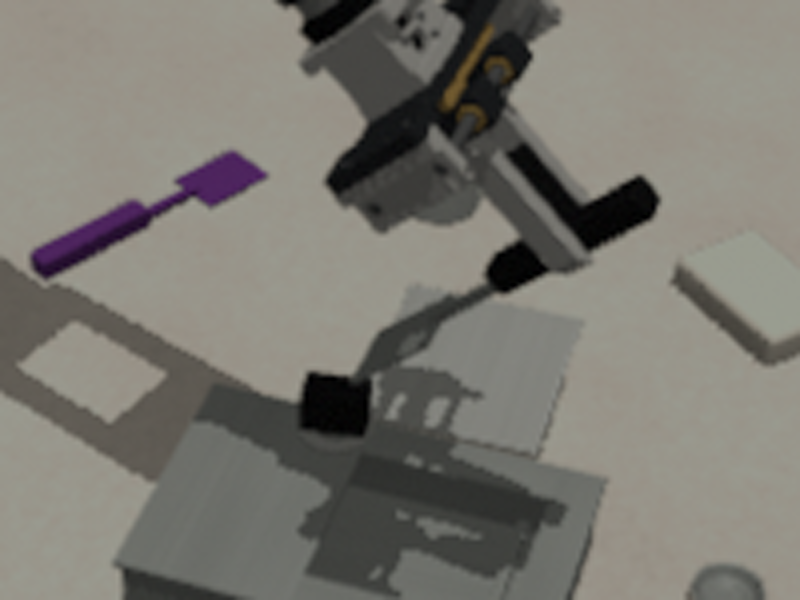

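The blade tip is seen at side crop (405,398), against a prediction of (409,386). It is at about z 0.21 m, roughly 15 cm above the deck. The knob is on, the cover is open, nothing is in contact and the arm is still.

```bash
python3 -c "
from bench import arm
print(arm.job_done())"
```

```text
the job is handed in; nothing more can be done
None
```

I handed the job in at about 24.5 s of the 54 s allowed. The hand-in gives no verdict, so what follows comes from my own last checks.

- **Knob:** The larger knob is on the spindle. It stopped at the expected height and held against a push of about 16–20 N. In the side and scene views it sits on the shoulder. My two-view height estimate of its top corners came out at about 103 mm, against 106 mm expected. That is slightly low rather than raised, with rays missing each other by 4–5 mm.
- **Cover:** My first swing left it at about 1.49 rad because of play in the knob. I gripped the knob again and turned it further. It then measured about 1.60 rad and the opening was clear.
- **Spatula:** I gripped it by the handle, tilted it about 45° and drew it out through the opening. I saw no contact force at the stops I checked along the way. It is held still at 21.5 mm finger opening. Its lowest point, the blade tip, is about 0.21 m above the counter, roughly 15 cm above the pan's top.
- **Other things:** I didn't touch any of them. The small knob, the purple spatula, the mug, the lid and the cups show no movement in the last pictures. I made no separate check of the others.

One reading was off: when I gripped the knob the second time, the measured height came out about 2 mm higher than before. The pictures and the firm stop when I pressed again show the knob seated, so I put this down to sensor noise.

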